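# Lever a microscope's front foot back onto its damping strip

## Task

The heavy microscope has been knocked askew and its front foot stands on the bare bench beside the green damping strip. Stand the wooden fulcrum block in front of the microscope's nose, lever the nose up with the pry bar over the block, swing it across and lower the front foot gently onto the middle of the strip, keeping the rear feet on theirs; then draw the bar out and lay it flat on the bench, clear of the block and the microscope. Move the microscope only with the bar, never with the gripper or arm, raise it no more than it needs, and leave the other things on the bench where they are.

Things in the scene. Friction and masses are not known exactly. Their poses are not given: they have to be found in the camera images.
- scope: Upright microscope, about 7 kg, cream with a blue band, 0.52 m tall, on three domed rubber feet (radius 9 mm): one under its narrow nose, two at the rear. Origin: lowest point of the FRONT FOOT, at the start on the bare bench (z 0). +x: from nose to rear, +z up. Tipped 0.027 rad nose-down at the start; the frame is upright then. Raised, it turns about its rear feet, dragged by the bar's toe.
- scope_nose (a point): Middle of the lower front edge of the nose, 55 mm ahead (-x) of the front foot, 26.5 mm above the bench at the start. The nose is 110 mm wide, 40 mm thick, with a flat underside from here to 115 mm behind; blue stripe down its middle. Raising it takes about 25 N. The eyepieces overhang no farther than this edge, 0.38 to 0.46 m up.
- scope_rear1 (a point): Lowest point of a rear foot, 220 mm behind the front foot, 65 mm to +y; at the start on the rear strip (z 6 mm).
- scope_rear2 (a point): Lowest point of the other rear foot, 65 mm to -y.
- pads: Two green rubber strips bonded to the bench, 6 mm thick. Front strip 40 mm wide, from x = -100 to +50 mm, showing ahead of the nose; rear strip 55 by 230 mm, across, centred at x = 220 mm. Origin: on the bench under the front strip's centre line, where the front foot belongs. +x: towards the rear strip. At the start the front foot is 31 to 36 mm to +y of it and the microscope is turned by about -0.15 rad.
- block: Loose hardwood fulcrum block, 0.14 kg: plinth 60 (x) by 50 (y) by 18 mm, with a half-round of 18 mm radius along y on top; the crest is 38 mm above the underside. Origin: centre of the underside. Grip it across y (50 mm, flat parallel ends). The crest goes across the bar; block centre about 95 mm in front of the nose gives good leverage.
- bar: Loose steel pry bar, 0.65 kg, 380 mm long, lying flat. Origin: mid-length, on the underside plane (z 0); +x to the toe, +z up. Centre of mass 16 mm from the origin to the handle. Shank 16 mm square (z 2 to 18 mm); a neck at x = 105 to 150 mm leads to the toe. Grip across y, near the origin to carry it, near the handle end to lever.
- bar_toe (a point): Middle of the toe's front edge, 190 mm from the bar's origin, 3 mm above the underside. The toe is a flat blade 30 mm wide, 6 mm thick (z 0 to 6 mm), 50 mm long. Slid in along its length over the block, 0.2 to 0.3 rad handle-high, until 25 mm of toe is under the nose, and let go, the bar rests at about 0.16 rad on the crest, toe up against the nose.
- bar_handle (a point): Place to press: in the red sleeve, 155 mm from the bar's origin to the handle end, 10 mm above the underside. The sleeve is 24 mm wide, 20 mm high (z 0 to 20 mm), from x = -190 to -70 mm. Pressing it takes about 8 to 14 N and lowers it from about 80 to 45 mm; swinging it to one side about the block swings the toe and the raised nose to the other.
- oil_bottle: Bystander: amber bottle, 36 mm across, 75 mm tall. Origin under its centre.
- canister: Bystander: clear objective canister with black cap, 39 mm across, 62 mm tall. Origin under its centre.
- beaker: Bystander: glass beaker, 60 mm across, 75 mm tall. Origin under its centre.
- petri: Bystander: clear petri dish, 92 mm across, 16 mm tall. Origin under its centre.
- slide_box: Bystander: blue and white slide box, 87 by 102 by 35 mm. Origin under its centre.
- screwdriver: Bystander: yellow screwdriver, 180 mm long, lying on the bench.
Mind the look-alikes: they are no part of the job. Leave any purple look-alike of the block alone.

How it is judged:
By the outcome, as a careful person would: the job done as asked, in the order asked, and still so for the second after the job is handed in, with the robot touching nothing.
It also fails if it takes over 72 s, if anything falls off the work surface, if the arm or the gripper's body presses on something with over 40 N, if the wrist force passes 120 N, or if a joint passes its speed limit or range.

## Robot

A 6-joint arm with a two-finger parallel gripper is mounted at the origin on the work surface. World frame = base frame: x ahead of the robot, y to its left, z up, the work surface at z = 0. Lengths are in mm, angles in degrees, forces in N, time in s.
With the tool pointing down it reaches from about 350 to 850 mm from the base axis. Payload 8.1 kg.
Tool frame: the origin (TCP) lies between the finger pads; the fingertips stand 22 mm ahead of it and the grasp point (between the pads) lies 3 mm ahead of it; z points along the fingers, y is the direction in which the jaws open and shut (so a half turn about z gives the same grasp; the last joint's range is limited). The gripper opens to 85 mm and grips with 20 to 120 N. Pads are 22 mm wide; open, the fingers measure 114 mm over their backs; the gripper's body (76 mm by 85 mm) begins 54 mm behind the grasp point. The pads swing forward as they close: fully open they stand 13 mm farther back than shut.
Start: joints at [-72.387, 7.471, 85.268, -0, 87.261, -4.893], TCP at [229.686, -554.301, 253.292] pointing down, gripper open.
Joint ranges: [-169.43, 169.43], [-51.17, 129.36], [1.28, 143.12], [-76.62, 256.62], [0, 156.53], [-152.29, 152.29]. Speed limits (degrees/s): [136.94, 136.94, 159.86, 180, 180, 180].

## Interface

Orientations are given as [roll, pitch, yaw] about the fixed x, y, z axes, in that order (R = Rz(yaw) Ry(pitch) Rx(roll)).
In Python, from bench import r gives the robot as it stands.
- The arm moves only by the tool drive_tool, never from a script. Its argument "moves" is a list of rows, each a list of 2 entries, a list of its own where there are three numbers: the shift along the world's x, y, z in mm, then the turn about the world's z in degrees. A call has exactly 8 rows; each row is the pose to reach, as a shift and turn from the pose commanded when the call began; what a row does not reach only later rows make up. A row lasts 1/12 s, in which the tool goes at most 41.7 mm and 7.16 degrees, less where a joint would pass 70% of its speed; a pose out of reach is approached as far as the arm can. A call with a gripper value outside its range is refused whole. "fingers" is the finger opening in mm, from 0 to 85.4, set as the call begins (left out, the last holds). The fingers move at their own pace and stop on an object; "squeeze" is the grip in N (left out, the last holds). Time passes only in rows, so rows that repeat a pose let the fingers close, or fill a call up. It gives the time, the measured TCP pose, the force and the opening at its end, in the units of the state.
- r.sense(): the state, without advancing time (a new reading comes with each control period).
- r.snapshot(name): name is "scene" or "top"; returns a dict with "pixels" (384x512x3 uint8, red, green, blue), "camera_matrix" (3x3 intrinsics, pixels), "xyz" and "orientation" of the camera in the world. Camera axes: x right, y down, z forward; pixel columns grow to the right and rows downward; lengths in mm; the calibration is good to about 2 mm. A picture is of the moment at which its call begins. There is no depth.
- r.hand_in(): hands the job in, once; it reports no verdict.
The state is a dict: "time": time; "joint_pos": joint angles; "qd": joint speeds; "joint_efforts": joint torques, N m; "tool_pos": TCP position; "tcp_rot": TCP orientation; "ft_force": force on the tool from outside, world axes, zero at the start; "wrist_torque": the same for the moment, N m; "finger_gap": finger opening in mm.
Only numpy, scipy, OpenCV 4.12 (cv2) and the standard library are available. Lean on these libraries where they do the work, as an engineer would, in place of code of your own. Each camera call takes 0.05 s, during which the arm holds its last target.

## Working session

There is one attempt and no reset: what is moved stays moved. The work goes in short steps, Python scripts to look and compute and a tool call to move; the robot and the scene stay as the last step left them, time stands still between calls to the robot, and variables do not carry over. Pictures are saved under pics/ and viewed, and the job is handed in when it is done.

Besides the shell and the picture viewer there is one more tool, called after "Emit:" by a JSON object that holds its "fn" and its "kwargs", one argument or row to a line. drive_tool: Moves the arm, as the interface text tells. Its arguments: {"type":"object","properties":{"moves":{"type":"array","items":{"type":"array"}},"fingers":{"type":"number"},"squeeze":{"type":"number"}},"required":["moves"]}

```bash
mkdir -p pics; ls; python3 - <<'E'
from bench import r
import cv2,numpy as np
s=r.sense();print(s)
for n in("scene","top"):
    d=r.snapshot(n);cv2.imwrite(f"pics/{n}0.png",d["pixels"][:,:,::-1]);print(n,d["camera_matrix"],d["xyz"],d["orientation"])
    np.savez(f"{n}0.npz",**d)
E
```

```text
pics
{'time': 0.0, 'joint_pos': array([-7.23852465e+01,  7.51567788e+00,  8.53286170e+01, -1.76543411e-03,
        8.72610916e+01, -4.89313403e+00]), 'qd': array([ 4.12815876e-02,  3.15569071e-02, -1.48594525e-06, -8.00645006e-02,
       -2.73769284e-02,  2.39288522e-02]), 'joint_efforts': array([ 3.55778420e-04, -5.69394922e+01, -5.00560427e+01, -4.11240180e-04,
        1.47759280e-02, -1.39430313e-06]), 'tool_pos': array([ 229.54398308, -553.81152197,  252.24479651]), 'tcp_rot': array([-1.79894847e+02, -7.23236740e-03,  2.25079669e+01]), 'ft_force': array([-0.43338627,  0.75978279,  0.62704132]), 'wrist_torque': array([-0.0416005 , -0.0051751 ,  0.00596324]), 'finger_gap': 85.25218215613616}
scene [[408.25620851   0.         252.38387815]
 [  0.         408.25620851 193.55800966]
 [  0.           0.           1.        ]] [1546.5126424  -478.69709757  889.17396933] [-127.59182767    0.41645244   65.12925319]
top [[362.64811439   0.         259.4162587 ]
 [  0.         362.64811439 193.67586265]
 [  0.           0.           1.        ]] [ 314.02188388  -27.92151325 1124.73574061] [-168.89280514    0.78278185  -89.10802061]
```

View pics/scene0.png

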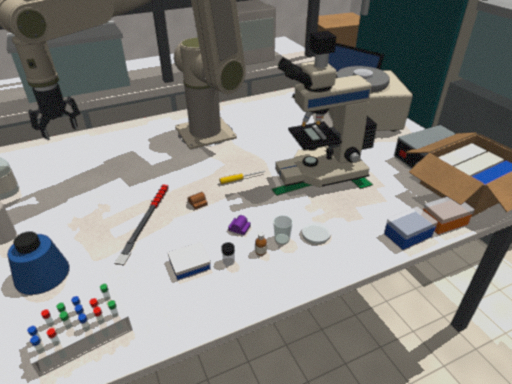

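View pics/top0.png

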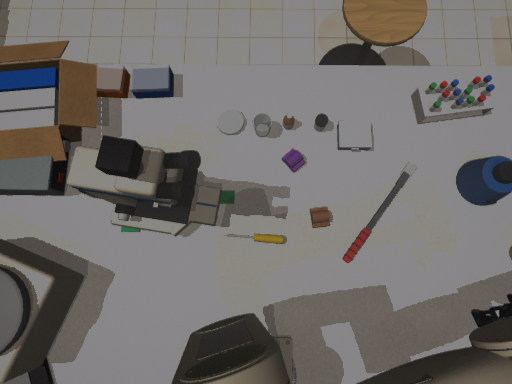

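The scene view shows the bar (red sleeve ≈ (160,195), toe ≈ (122,258)), the brown block (197,200), the purple look-alike (240,225) and the microscope nose at ≈ (285,180). The top view shows the same: bar from (350,255) to (408,168), block (320,217), purple (293,160), strip (228,197). The brown block fits "hardwood", so I leave the purple one alone. I'll confirm with a crop.

```bash
cat > h.py <<'E'
import numpy as np,cv2
from scipy.spatial.transform import Rotation as R
def cam(d):
    return np.array(d["camera_matrix"]),np.array(d["xyz"]),R.from_euler('xyz',d["orientation"],degrees=True).as_matrix()
def unp(d,uv,z=0):
    K,c,M=cam(d);uv=np.atleast_2d(uv).astype(float)
    v=(M@np.linalg.inv(K)@np.c_[uv,np.ones(len(uv))].T).T
    t=(z-c[2])/v[:,2];return c+v*t[:,None]
def proj(d,p):
    K,c,M=cam(d);q=(np.atleast_2d(p)-c)@M; q=q@K.T;return q[:,:2]/q[:,2:]
def crop(d,x0,y0,x1,y1,k,name):
    im=np.ascontiguousarray(d["pixels"][y0:y1,x0:x1,::-1]);im=cv2.resize(im,None,fx=k,fy=k,interpolation=cv2.INTER_CUBIC);cv2.imwrite(f"pics/{name}.png",im)
E
python3 - <<'E'
from h import *
t=dict(np.load("top0.npz"));s=dict(np.load("scene0.npz"))
print(unp(t,[[350,255],[408,168],[320,217],[293,160],[228,197]]).round())
print(unp(s,[[160,195],[122,258],[197,200],[240,225]]).round())
crop(t,180,130,430,270,3,"tc0")
crop(s,100,150,300,270,4,"sc0")
E
```

```text
[[ 348. -288.    0.]
 [ 624. -481.    0.]
 [ 463. -199.    0.]
 [ 646. -115.    0.]
 [ 523.   90.    0.]]
[[ 362. -300.    0.]
 [ 614. -481.   -0.]
 [ 446. -190.    0.]
 [ 630. -106.   -0.]]
```

View pics/tc0.png

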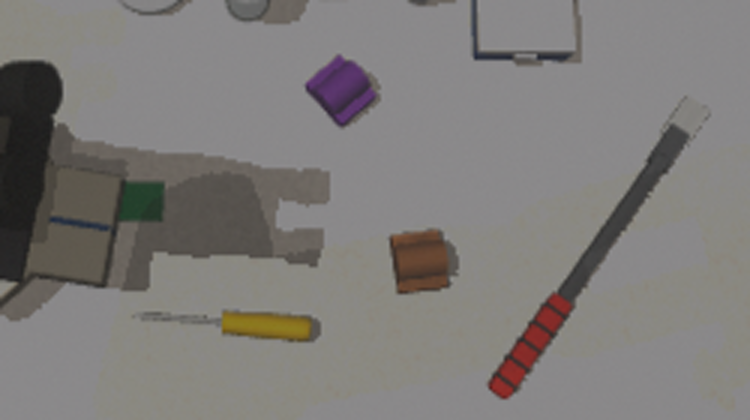

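View pics/sc0.png

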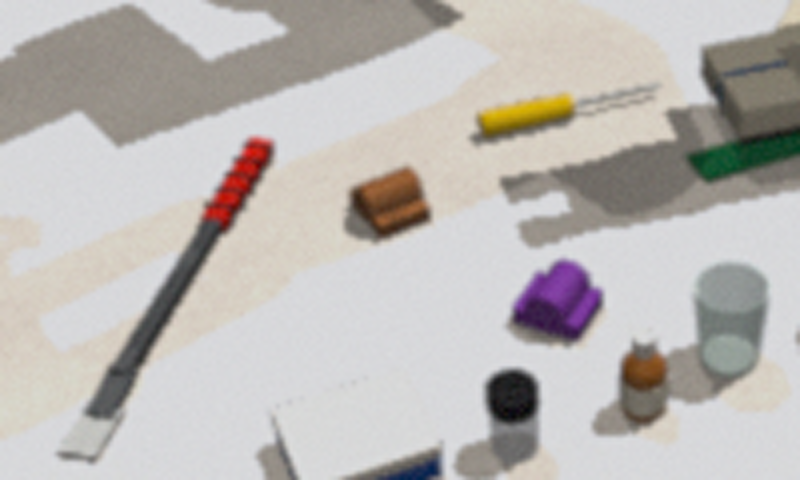

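```bash
python3 - <<'E'
from h import *
t=dict(np.load("top0.npz"));s=dict(np.load("scene0.npz"))
crop(t,115,170,245,245,6,"tn")
crop(s,265,140,385,200,6,"sn")
crop(t,300,200,340,235,12,"tb"); crop(s,180,185,215,215,14,"sb")
a=cv2.imread("pics/tb.png");b=cv2.imread("pics/sb.png");h=max(a.shape[0],b.shape[0])
f=np.zeros((h,a.shape[1]+b.shape[1],3),np.uint8);f[:a.shape[0],:a.shape[1]]=a;f[:b.shape[0],a.shape[1]:]=b;cv2.imwrite("pics/blk.png",f);print(a.shape,b.shape,f.shape)
E
```

```text
(420, 480, 3) (420, 490, 3) (420, 970, 3)
```

View pics/tn.png

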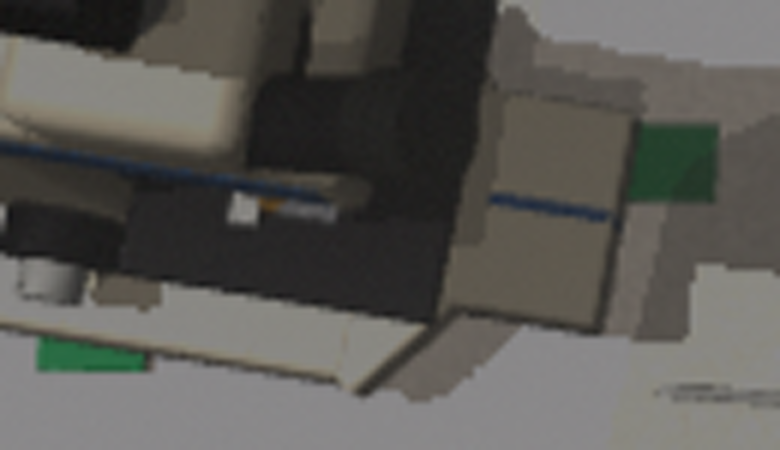

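View pics/sn.png

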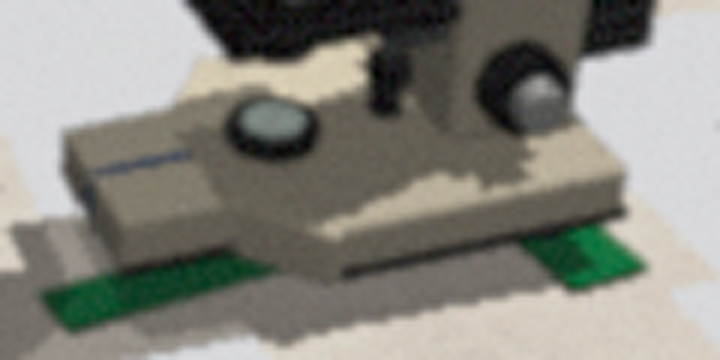

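View pics/blk.png

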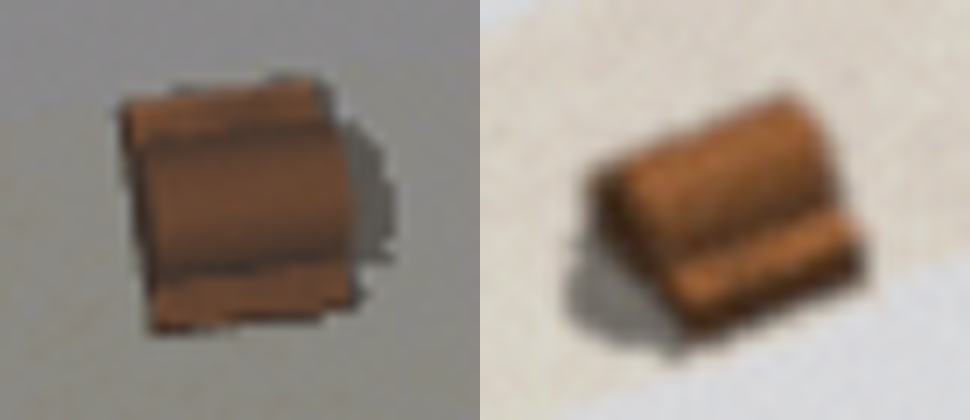

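```bash
python3 - <<'E'
from h import *
t=dict(np.load("top0.npz"));s=dict(np.load("scene0.npz"))
crop(t,340,155,420,265,5,"tbar")
crop(s,110,180,175,270,6,"sbar")
a=cv2.imread("pics/tbar.png");b=cv2.imread("pics/sbar.png");h=max(a.shape[0],b.shape[0])
f=np.zeros((h,a.shape[1]+b.shape[1],3),np.uint8);f[:a.shape[0],:a.shape[1]]=a;f[:b.shape[0],a.shape[1]:]=b;cv2.imwrite("pics/bars.png",f);print(a.shape,b.shape)
E
cat > fit.py <<'E'
from h import *
from scipy.optimize import least_squares
def cp(c,x0,y0,k): c=np.array(c,float); return (c+.5)/k-.5+[x0,y0]
def fitpose(obs,x0):
    # obs: list (cam, uv, local)
    def res(p):
        c,s_=np.cos(p[2]),np.sin(p[2]);o=[]
        for d,uv,l in obs:
            w=[p[0]+c*l[0]-s_*l[1],p[1]+s_*l[0]+c*l[1],l[2]]
            o+=list((proj(d,w)[0]-uv))
        return np.array(o)
    f=least_squares(res,x0,loss='soft_l1',x_scale=[100,100,1]);return f.x,res(f.x).reshape(-1,2)
def hullfit(items,pts,x0):
    # items: (cam,mask)
    from scipy.optimize import minimize
    SS=4
    def cost(p):
        c,s_=np.cos(p[2]/50),np.sin(p[2]/50);w=np.c_[p[0]+c*pts[:,0]-s_*pts[:,1],p[1]+s_*pts[:,0]+c*pts[:,1],pts[:,2]]
        e=0
        for d,m in items:
            uv=proj(d,w);h=cv2.convexHull(((uv+.5)*16*SS-8).round().astype(np.int32).reshape(-1,1,2))
            x0_,y0_=np.array(np.where(m.any(0))[0][[0,-1]]),np.array(np.where(m.any(1))[0][[0,-1]])
            im=np.zeros((m.shape[0]*SS,m.shape[1]*SS),np.uint8);cv2.fillConvexPoly(im,h,255,shift=4)
            f=cv2.resize(im,(m.shape[1],m.shape[0]),interpolation=cv2.INTER_AREA)/255.
            e+=np.abs(f-m).sum()/m.sum()
        return e
    best=None
    for dy in(-8,0,8):
        f=minimize(cost,np.array([x0[0],x0[1],(x0[2])*50+dy]),method='Nelder-Mead',options=dict(initial_simplex=np.array([[x0[0]+a,x0[1]+b,x0[2]*50+dy+c] for a,b,c in[(0,0,0),(8,0,0),(0,8,0),(0,0,6)]]),maxiter=150))
        if best is None or f.fun<best.fun:best=f
    return np.array([best.x[0],best.x[1],best.x[2]/50]),best.fun
a=np.linspace(0,np.pi,13)
BLK=np.array([[x,y,z] for x in(-30,30) for y in(-25,25) for z in(0,18)]+[[18*np.cos(q),y,20+18*np.sin(q)] for q in a for y in(-25,25)])
def brown(d,roi):
    hsv=cv2.cvtColor(d["pixels"],cv2.COLOR_RGB2HSV);m=(hsv[...,1]>90)&((hsv[...,0]<18)|(hsv[...,0]>172))&(hsv[...,2]>25)
    o=np.zeros(m.shape,bool);x0,y0,x1,y1=roi;o[y0:y1,x0:x1]=m[y0:y1,x0:x1];return o.astype(float)
def red(d,roi):
    hsv=cv2.cvtColor(d["pixels"],cv2.COLOR_RGB2HSV);m=(hsv[...,1]>150)&((hsv[...,0]<8)|(hsv[...,0]>172))
    o=np.zeros(m.shape,bool);x0,y0,x1,y1=roi;o[y0:y1,x0:x1]=m[y0:y1,x0:x1]
    o=cv2.morphologyEx(o.astype(np.uint8),cv2.MORPH_CLOSE,np.ones((3,3)));return o.astype(float)
SLV=np.array([[x,y,z] for x in(-190,-70) for y in(-12,12) for z in(0,20)],float)
E
python3 - <<'E'
from fit import *
t=dict(np.load("top0.npz"));s=dict(np.load("scene0.npz"))
T=lambda c:cp(c,115,170,6)
S=lambda c:cp(c,265,140,6)
obs=[(t,T((718,123)),(-100,-20,6)),(t,T((716,202)),(-100,20,6)),(t,T((37,372)),(247.5,115,6)),(t,T((147,370)),(192.5,115,6)),
(s,S((42,293)),(-100,20,6)),(s,S((72,330)),(-100,-20,6)),(s,S((645,268)),(247.5,-115,6)),(s,S((570,288)),(192.5,-115,6))]
p,e=fitpose(obs,[523,180,1.57]);print("pads",p.round(3));print(e.round(2))
for grp in(obs[:4],obs[4:]): print(fitpose(grp,[523,180,1.57])[0].round(3))
obs=[(t,T((640,118)),(-55,-55,66.5)),(t,T((600,333)),(-55,55,26.5)),(t,T((618,222)),(-55,0,50)),
(s,S((65,135)),(-56,55,66.5)),(s,S((110,226)),(-56,-55,66.5)),(s,S((120,268)),(-55,-55,26.5))]
q,e=fitpose(obs,[490,180,1.42]);print("scope",q.round(3));print(e.round(2))
for grp in(obs[:3],obs[3:]): print(fitpose(grp,[490,180,1.42])[0].round(3))
mt,ms=brown(t,(300,200,340,235)),brown(s,(180,185,215,215));print(mt.sum(),ms.sum())
for it in([(t,mt),(s,ms)],[(t,mt)],[(s,ms)]): print("block",hullfit(it,BLK,[455,-195,0.05]))
mt,ms=red(t,(330,215,385,270)),red(s,(140,175,180,230));print(mt.sum(),ms.sum())
for it in([(t,mt),(s,ms)],[(t,mt)],[(s,ms)]):
    b=hullfit(it,SLV,[475,-380,-.62])[0];print("bar",b, b[:2]+190*np.array([np.cos(b[2]),np.sin(b[2])]))
E
```

```text
(550, 400, 3) (540, 390, 3)
pads [523.677 170.344   1.571]
[[-0.01  0.08]
 [-0.05 -0.58]
 [ 0.19 -0.13]
 [-0.49  0.46]
 [-0.9  -0.01]
 [-0.77 -0.05]
 [ 0.45 -0.34]
 [ 0.57  0.2 ]]
[523.377 169.931   1.568]
[524.054 170.791   1.577]
scope [493.894 168.997   1.37 ]
[[-0.03 -1.08]
 [-0.29  0.42]
 [-0.01  0.23]
 [-0.35 -1.62]
 [ 0.82 -0.05]
 [-1.02  2.14]]
[493.712 168.668   1.371]
[493.738 170.009   1.37 ]
292.0 202.0
block (array([ 4.63003841e+02, -1.94482512e+02, -1.13929682e-02]), np.float64(0.5292408974982913))
block (array([ 4.62380520e+02, -1.95336449e+02,  1.23929880e-01]), np.float64(0.24893902766586085))
block (array([ 4.59536012e+02, -1.93195557e+02, -8.69963625e-02]), np.float64(0.25000970685303825))
252.0 129.0
bar [ 489.68469893 -370.11858368   -0.52170426] [ 654.40920947 -464.80668023]
bar [ 479.35809054 -387.40556585   -0.67505061] [ 627.68640194 -506.14356329]
bar [ 479.78122842 -362.9959137    -0.50750384] [ 645.83369611 -455.33538507]
```

View pics/bars.png

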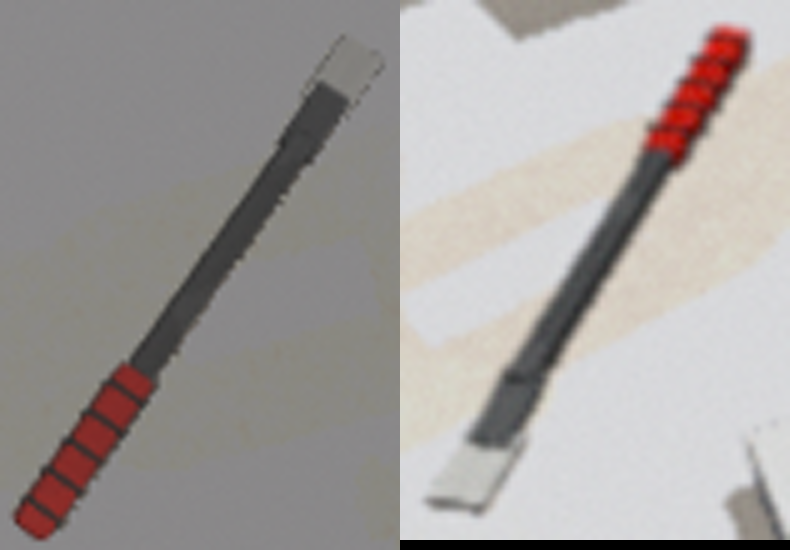

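```bash
python3 - <<'E'
from fit import *
t=dict(np.load("top0.npz"));s=dict(np.load("scene0.npz"))
T=lambda c:cp(c,300,200,12)
S=lambda c:cp((c[0]-480,c[1]),180,185,14)
obs=[(t,T((125,103)),(30,25,18)),(t,T((325,84)),(30,-25,18)),(t,T((356,305)),(-30,-25,10)),(t,T((152,330)),(-30,25,5)),
(s,S((680,350)),(30,-25,0)),(s,S((864,280)),(30,25,0)),(s,S((672,295)),(30,-25,18)),(s,S((855,225)),(30,25,18))]
for g in(obs,obs[:4],obs[4:]):
  p,e=fitpose(g,[460,-195,0]);print("block",p.round(3),e.round(1).tolist())
T=lambda c:cp(c,340,155,5)
S=lambda c:cp((c[0]-400,c[1]),110,180,6)
obs=[(t,T((345,35)),(190,15,5)),(t,T((385,66)),(190,-15,5)),(t,T((35,527)),(-188,0,10)),(t,T((140,370)),(-70,0,18)),
(s,S((427,498)),(190,-15,4)),(s,S((485,510)),(190,15,4)),(s,S((731,35)),(-188,0,12)),(s,S((664,154)),(-70,0,14))]
obs[0]=(obs[0][0],obs[0][1],(190,15,5))
for g in(obs,obs[:4],obs[4:]):
  p,e=fitpose(g,[475,-385,-.65]);print("bar",p.round(3),e.round(1).tolist())
E
```

```text
block [ 4.61182e+02 -1.95734e+02  1.26000e-01] [[0.4, -0.0], [-0.1, -0.2], [-0.3, 0.9], [0.3, 0.8], [0.1, 0.5], [0.1, 0.5], [0.2, 0.3], [0.4, 0.4]]
block [ 4.62364e+02 -1.95472e+02  1.31000e-01] [[0.3, -0.4], [-0.3, -0.7], [-0.3, 0.5], [0.3, 0.5]]
block [ 4.58669e+02 -1.95824e+02  1.32000e-01] [[-0.1, 0.1], [-0.1, 0.1], [0.0, -0.1], [0.1, -0.1]]
bar [ 482.745 -381.944   -0.631] [[-0.2, -0.4], [-0.2, -1.1], [-1.4, 0.4], [0.2, 0.3], [-0.3, 0.1], [-0.4, -0.5], [0.3, 0.1], [-1.2, 0.1]]
bar [ 482.405 -382.795   -0.634] [[0.2, -0.2], [0.2, -0.9], [-1.2, 0.4], [0.5, 0.4]]
bar [ 483.466 -381.1     -0.63 ] [[0.2, 0.2], [0.0, -0.4], [0.5, 0.1], [-0.9, 0.1]]
```

Positions agree between the cameras: block ≈ (461,-196) at yaw 7.3°, bar ≈ (483,-382) at yaw -36°, strip origin ≈ (524,170), nose edge ≈ (483,115). The crops confirm the brown hardwood block is the one meant. I move over it now.

Emit:
{"fn": "drive_tool", "kwargs": {
  "moves": [
    [[7,11,-4],-0.5],
    [[23,36,-13],-1.5],
    [[42,65,-24],-2.7],
    [[62,97,-36],-4],
    [[83,129,-48],-5.5],
    [[104,162,-60],-7],
    [[125,194,-72],-8.2],
    [[146,226,-84],-9.6]
  ],
  "fingers": 85,
  "squeeze": 40
}}

```text
time: 0.77
tool_pos: [376.1, -326.4, 168.4]
tcp_rot: [-180.0, 0.0, 12.8]
ft_force: [0.4, -0.5, 0.2]
finger_gap: 84.9
```

Emit:
{"fn": "drive_tool", "kwargs": {
  "moves": [
    [[20,32,-12],-1],
    [[39,61,-23],-2],
    [[56,88,-32],-3],
    [[70,109,-40],-4],
    [[78,122,-45],-5],
    [[83,130,-48],-5.6],
    [[85,133,-49],-5.6],
    [[85,133,-49],-5.6]
  ]
}}

```text
time: 1.43
tool_pos: [460.6, -194.5, 119.7]
tcp_rot: [-180.0, 0.1, 7.4]
ft_force: [-0.4, 0.7, 0.7]
finger_gap: 85.2
```

Emit:
{"fn": "drive_tool", "kwargs": {
  "moves": [
    [[0,0,-12],0],
    [[0,0,-32],0],
    [[0,0,-54],0],
    [[0,0,-72],0],
    [[0,0,-84],0],
    [[0,0,-90],0],
    [[0,0,-92],0],
    [[0,0,-92],0]
  ]
}}

```text
time: 2.1
tool_pos: [460.6, -195.7, 28.2]
tcp_rot: [-180.0, 0.0, 7.3]
ft_force: [-0.6, 0.6, 0.3]
finger_gap: 85.3
```

Emit:
{"fn": "drive_tool", "kwargs": {
  "moves": [
    [[0,0,0],0],
    [[0,0,0],0],
    [[0,0,0],0],
    [[0,0,0],0],
    [[0,0,0],0],
    [[0,0,0],0],
    [[0,0,0],0],
    [[0,0,0],0]
  ],
  "fingers": 30,
  "squeeze": 40
}}

```text
time: 2.77
tool_pos: [461.6, -195.7, 29.5]
tcp_rot: [179.9, -0.1, 7.3]
ft_force: [-0.5, 0.4, 6.7]
finger_gap: 49.1
```

Emit:
{"fn": "drive_tool", "kwargs": {
  "moves": [
    [[0,0,20],0],
    [[4,15,45],6],
    [[10,40,60],13],
    [[16,72,60],20],
    [[22,105,60],27],
    [[28,138,60],34],
    [[34,168,60],41],
    [[38,190,60],48]
  ]
}}

```text
time: 3.43
tool_pos: [498.7, -2.9, 88.4]
tcp_rot: [-180.0, -0.0, 55.7]
ft_force: [0.1, 0.3, -0.8]
finger_gap: 49.1
```

Emit:
{"fn": "drive_tool", "kwargs": {
  "moves": [
    [[3,15,0],7],
    [[5,22,0],14],
    [[6,25,0],21],
    [[6,25,-8],28],
    [[6,25,-24],33],
    [[6,25,-42],34.7],
    [[6,25,-54],34.7],
    [[6,25,-59],34.7]
  ]
}}

```text
time: 4.1
tool_pos: [503.2, 19.8, 29.1]
tcp_rot: [-179.8, -0.0, 89.9]
ft_force: [-33.3, 0.7, 62.5]
finger_gap: 49.7
```

Emit:
{"fn": "drive_tool", "kwargs": {
  "moves": [
    [[0,0,0],0],
    [[0,0,0],0],
    [[0,0,0],0],
    [[0,0,0],0],
    [[0,0,0],0],
    [[0,0,0],0],
    [[0,0,0],0],
    [[0,0,4],0]
  ],
  "fingers": 85
}}

```text
time: 4.77
tool_pos: [504.0, 19.7, 32.7]
tcp_rot: [-179.9, -0.0, 90.0]
ft_force: [-0.8, 0.3, -0.0]
finger_gap: 85.2
```

Emit:
{"fn": "drive_tool", "kwargs": {
  "moves": [
    [[0,0,25],0],
    [[0,0,60],0],
    [[-2,-10,85],-7],
    [[-8,-35,90],-14],
    [[-16,-65,90],-21],
    [[-24,-100,90],-28],
    [[-34,-135,90],-35],
    [[-43,-172,90],-42]
  ]
}}

```text
time: 5.43
tool_pos: [461.1, -153.4, 123.9]
tcp_rot: [180.0, -0.0, 47.7]
ft_force: [0.5, 0.1, 0.1]
finger_gap: 85.0
```

Emit:
{"fn": "drive_tool", "kwargs": {
  "moves": [
    [[-10,-36,0],-7],
    [[-19,-70,0],-14],
    [[-27,-104,0],-21],
    [[-35,-134,0],-28],
    [[-41,-158,0],-35],
    [[-45,-172,0],-42],
    [[-47,-179,0],-49],
    [[-47,-179,0],-56]
  ]
}}

```text
time: 6.1
tool_pos: [414.0, -333.2, 123.7]
tcp_rot: [180.0, -0.0, -8.5]
ft_force: [0.6, -0.0, -0.0]
finger_gap: 84.8
```

```bash
python3 - <<'E'
from bench import r
from fit import *
out=[]
for n in("top","scene"):
    d=r.snapshot(n);np.savez(n+"1.npz",**d)
t=dict(np.load("top1.npz"));s=dict(np.load("scene1.npz"))
crop(t,220,140,380,260,5,"t1")
uv=proj(t,[505,20,20])[0].astype(int);us=proj(s,[505,20,20])[0].astype(int);print(uv,us)
crop(t,uv[0]-20,uv[1]-20,uv[0]+20,uv[1]+20,10,"a");crop(s,us[0]-20,us[1]-20,us[0]+20,us[1]+20,10,"b")
cv2.imwrite("pics/blk1.png",np.hstack([cv2.imread("pics/a.png"),cv2.imread("pics/b.png")]))
print(r.sense()["tool_pos"])
E
```

```text
[249 201] [258 189]
[ 414.42905453 -331.77804825  123.49737349]
```

View pics/blk1.png

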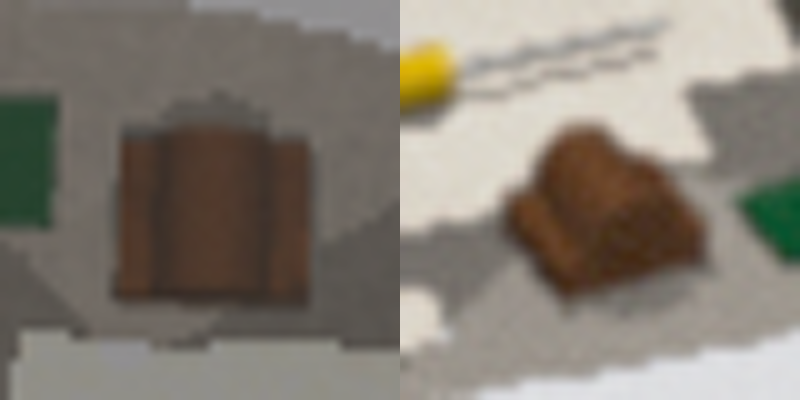

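View pics/t1.png

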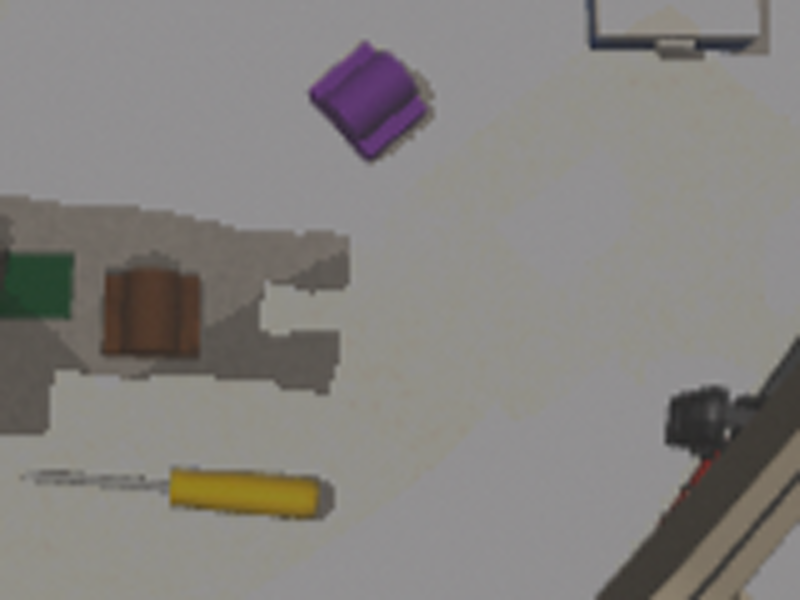

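The block stands upright across the approach at about (505,19): top crop (150,312), with the purple one (368,100) and the screwdriver (250,490) untouched. Next I grip the bar's sleeve lightly.

Emit:
{"fn": "drive_tool", "kwargs": {
  "moves": [
    [[0,0,-10],-7],
    [[0,0,-25],-14],
    [[0,0,-40],-21],
    [[0,0,-58],-28.2],
    [[0,0,-76],-28.2],
    [[0,0,-90],-28.2],
    [[0,0,-96],-28.2],
    [[0,0,-97],-28.2]
  ]
}}

```text
time: 6.87
tool_pos: [413.9, -330.1, 24.9]
tcp_rot: [-180.0, 0.2, -36.0]
ft_force: [-0.8, -0.5, -0.1]
finger_gap: 85.1
```

Emit:
{"fn": "drive_tool", "kwargs": {
  "moves": [
    [[0,0,0],0],
    [[0,0,0],0],
    [[0,0,0],0],
    [[0,0,0],0],
    [[0,0,0],0],
    [[0,0,0],0],
    [[0,0,0],0],
    [[0,0,0],0]
  ],
  "fingers": 5,
  "squeeze": 20
}}

```text
time: 7.53
tool_pos: [415.1, -331.8, 27.1]
tcp_rot: [180.0, -0.1, -36.2]
ft_force: [-2.3, 1.0, 6.1]
finger_gap: 23.4
```

Emit:
{"fn": "drive_tool", "kwargs": {
  "moves": [
    [[0,0,6],0],
    [[0,0,14],0],
    [[1,-1,24],0],
    [[2,-1,36],0],
    [[3,-2,48],0],
    [[5,-4,60],0],
    [[6,-5,68],0],
    [[7,-5,70],0]
  ]
}}

```text
time: 8.2
tool_pos: [422.9, -337.6, 99.1]
tcp_rot: [180.0, -0.2, -36.2]
ft_force: [-0.2, -0.5, -5.1]
finger_gap: 23.5
```

```bash
python3 - <<'E'
from bench import r
from fit import *
print(r.sense()["ft_force"])
s=r.snapshot("scene");crop(s,80,140,240,280,5,"s2")
E
```

```text
[-0.16399923 -0.48491723 -5.11465244]
```

View pics/s2.png

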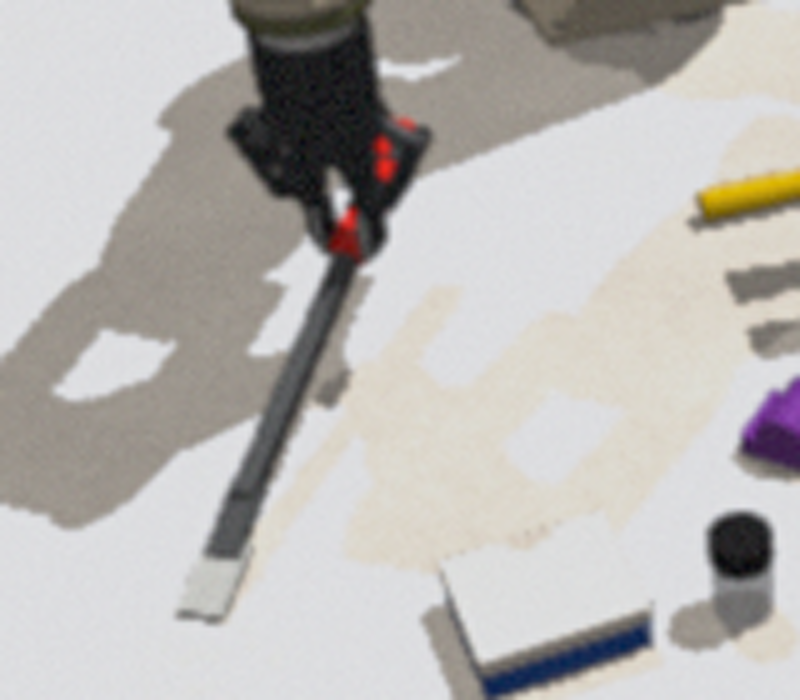

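The bar hinges in the pads with its toe resting on the bench (crop (210,590)). I clamp it hard at this tilt, lift and swing it round.

Emit:
{"fn": "drive_tool", "kwargs": {
  "moves": [
    [[0,0,0],0],
    [[0,0,0],0],
    [[0,0,4],0],
    [[0,0,13],0],
    [[0,0,27],0],
    [[0,0,42],0],
    [[0,0,54],0],
    [[0,0,60],0]
  ],
  "squeeze": 115
}}

```text
time: 8.92
tool_pos: [422.1, -336.7, 158.4]
tcp_rot: [180.0, -0.1, -36.2]
ft_force: [0.5, -0.6, -5.7]
finger_gap: 20.8
```

Emit:
{"fn": "drive_tool", "kwargs": {
  "moves": [
    [[-2,0,0],4],
    [[-4,0,0],10],
    [[-8,0,0],16.5],
    [[-12,2,0],23],
    [[-15,5,0],29.5],
    [[-17,9,0],36],
    [[-19,14,0],42.5],
    [[-20,20,0],49]
  ]
}}

```text
time: 9.58
tool_pos: [401.1, -316.1, 156.0]
tcp_rot: [-180.0, 0.0, 13.1]
ft_force: [-0.3, 0.5, -7.4]
finger_gap: 20.5
```

Emit:
{"fn": "drive_tool", "kwargs": {
  "moves": [
    [[0,7,0],6.5],
    [[1,14,0],13],
    [[2,22,0],19.5],
    [[4,30,0],26],
    [[7,37,0],32.5],
    [[11,45,0],39],
    [[15,52,0],45.5],
    [[20,60,0],52]
  ]
}}

```text
time: 10.25
tool_pos: [421.6, -256.0, 156.2]
tcp_rot: [-180.0, 0.0, 65.1]
ft_force: [0.5, -0.1, -6.3]
finger_gap: 20.9
```

Emit:
{"fn": "drive_tool", "kwargs": {
  "moves": [
    [[10,7,0],6.5],
    [[24,15,0],13],
    [[42,25,0],19.5],
    [[62,38,0],26],
    [[82,53,0],31],
    [[99,67,0],33.8],
    [[109,77,0],33.8],
    [[113,81,0],33.8]
  ]
}}

```text
time: 10.92
tool_pos: [535.8, -173.8, 156.2]
tcp_rot: [180.0, -0.0, 98.6]
ft_force: [-1.0, -0.4, -5.5]
finger_gap: 21.0
```

```bash
python3 - <<'E'
from bench import r
from fit import *
for n in("top","scene"):
    d=r.snapshot(n);np.savez(n+"3.npz",**d)
t=dict(np.load("top3.npz"));s=dict(np.load("scene3.npz"))
crop(t,180,150,340,270,5,"t3");crop(s,150,120,330,240,4,"s3")
E
```

View pics/t3.png

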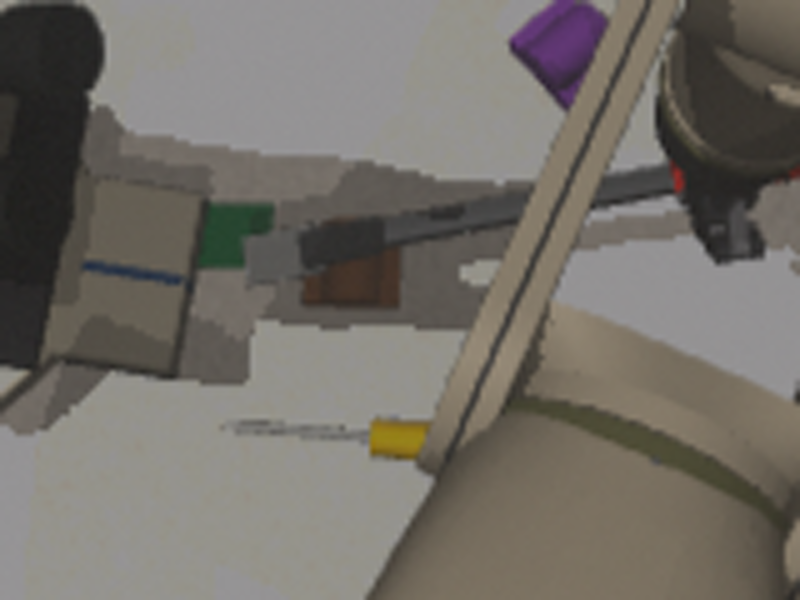

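View pics/s3.png

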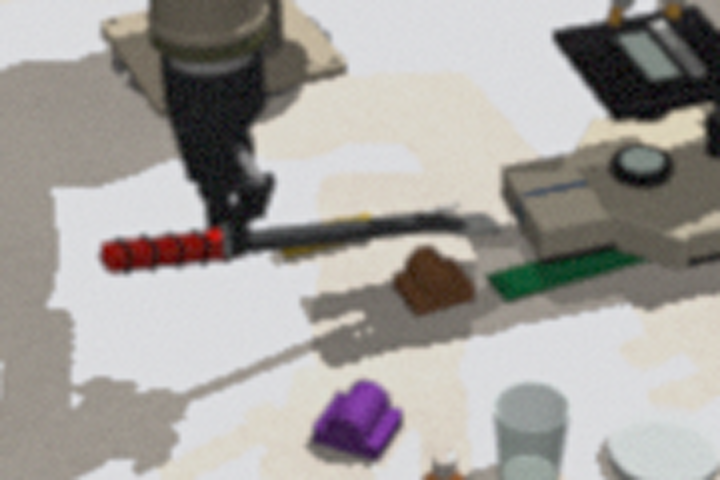

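```bash
cat >> h.py <<'E'
def tri(d1,u1,d2,u2):
    A=[];b=[]
    from scipy.optimize import least_squares
    f=least_squares(lambda p:np.r_[proj(d1,p)[0]-u1,proj(d2,p)[0]-u2],[500,50,50],x_scale=100)
    return f.x.round(1),f.fun.round(2)
def cp(c,x0,y0,k): c=np.array(c,float); return (c+.5)/k-.5+[x0,y0]
E
python3 - <<'E'
from h import *
t=dict(np.load("top3.npz"));s=dict(np.load("scene3.npz"))
crop(t,225,190,325,230,8,"a");crop(s,170,160,290,195,6,"b")
print(tri(t,cp((246,260),180,150,5),s,cp((497,226),150,120,4)))
print(tri(t,cp((678,181),180,150,5),s,cp((226,242),150,120,4)))
a=cv2.imread("pics/a.png");b=cv2.imread("pics/b.png");f=np.zeros((a.shape[0]+b.shape[0],800,3),np.uint8);f[:a.shape[0]]=a;f[a.shape[0]:,:b.shape[1]]=b;cv2.imwrite("pics/ab.png",f);print(a.shape,b.shape)
E
```

```text
(array([499.2,  82.6,  53.2]), array([-0.34, -0.15, -0.43,  0.07]))
(array([ 531.2, -170.1,  135. ]), array([ 1.3 ,  0.45,  1.58, -0.02]))
(320, 800, 3) (210, 720, 3)
```

View pics/ab.png

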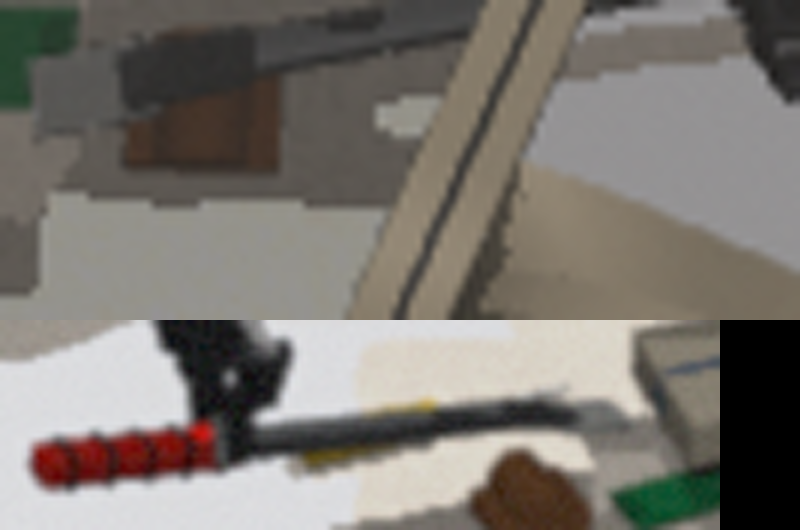

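Emit:
{"fn": "drive_tool", "kwargs": {
  "moves": [
    [[0,0,-3],0],
    [[0,0,-8],0],
    [[0,0,-13],0],
    [[0,0,-18],0],
    [[0,0,-22],0],
    [[0,0,-25],0],
    [[0,0,-26],0],
    [[0,0,-26],0]
  ]
}}

```text
time: 11.68
tool_pos: [534.4, -175.3, 129.8]
tcp_rot: [-180.0, -0.0, 98.6]
ft_force: [0.2, 0.2, -6.7]
finger_gap: 20.7
```

Emit:
{"fn": "drive_tool", "kwargs": {
  "moves": [
    [[-1,3,-1],0],
    [[-2,8,-3],0],
    [[-3,13,-5],0],
    [[-4,18,-7],0],
    [[-5,22,-8],0],
    [[-6,25,-9],0],
    [[-6,27,-9],0],
    [[-6,27,-9],0]
  ]
}}

```text
time: 12.35
tool_pos: [528.6, -147.7, 121.3]
tcp_rot: [-180.0, -0.0, 98.6]
ft_force: [-0.5, 0.1, -5.9]
finger_gap: 20.8
```

```bash
cat > look.py <<'E'
import sys
from bench import r
from h import *
n=sys.argv[1]
for c in("top","scene"):
    d=r.snapshot(c);np.savez(c+n+".npz",**d)
t=dict(np.load(f"top{n}.npz"));s=dict(np.load(f"scene{n}.npz"))
crop(t,190,170,290,230,8,"t"+n);crop(s,195,130,355,210,5,"s"+n)
a=cv2.imread(f"pics/t{n}.png")[:,:,:];b=cv2.imread(f"pics/s{n}.png")
print(r.sense()["ft_force"].round(1),r.sense()["time"])
E
python3 look.py 4
```

```text
[-0.4  0.4 -6.7] 12.45
```

View pics/s4.png

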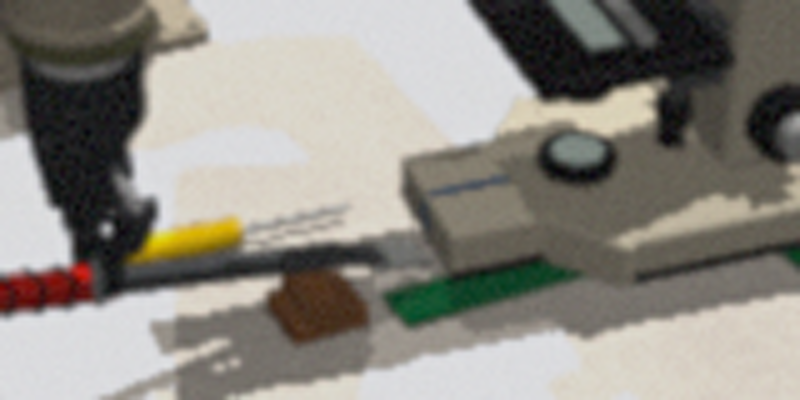

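View pics/t4.png

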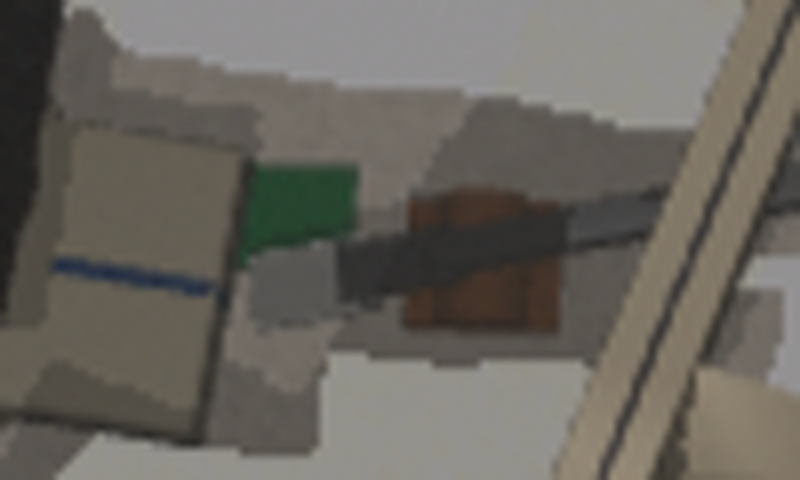

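The toe tip is just ahead of the nose (top crop (252,285), nose edge (218,287)) and lined up with the stripe. I slide it in along its length.

Emit:
{"fn": "drive_tool", "kwargs": {
  "moves": [
    [[-1,3,-3],0],
    [[-2,7,-4],0],
    [[-3,12,-6],0],
    [[-4,17,-7],0],
    [[-5,22,-9],0],
    [[-6,26,-10],0],
    [[-6,29,-11],0],
    [[-6,30,-11],0]
  ]
}}

```text
time: 13.12
tool_pos: [522.5, -117.6, 110.0]
tcp_rot: [-180.0, -0.0, 98.6]
ft_force: [-1.1, -0.1, -6.8]
finger_gap: 20.8
```

```bash
python3 look.py 5
```

```text
[-0.5 -0.8 -6.1] 13.2167
```

View pics/s5.png

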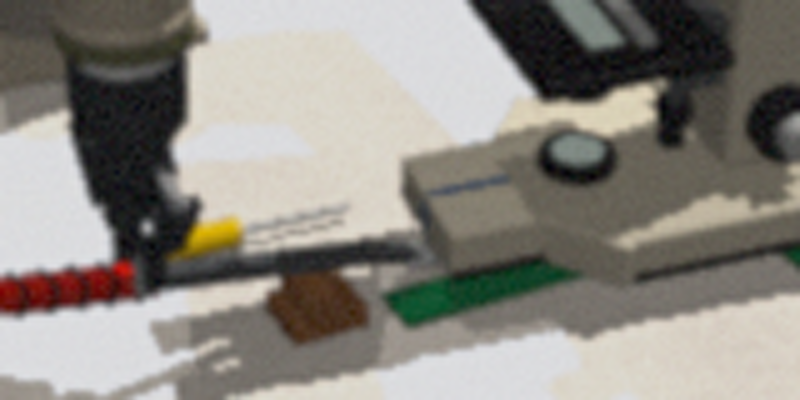

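View pics/t5.png

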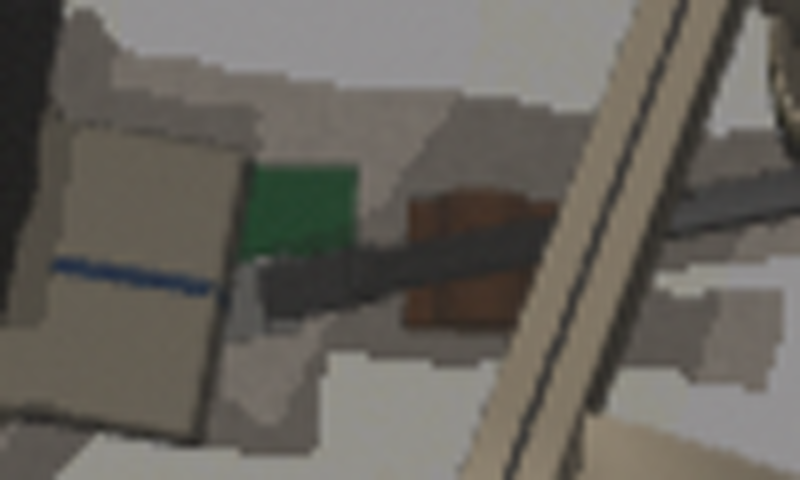

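The toe is under the nose by roughly 25 mm (neck end at crop (262,300), nose edge (225,300)). I loosen the grip to a hinge and lower the handle until the toe meets the nose.

Emit:
{"fn": "drive_tool", "kwargs": {
  "moves": [
    [[0,0,0],0],
    [[0,0,0],0],
    [[0,0,0],0],
    [[0,-1,-2],0],
    [[0,-2,-5],0],
    [[0,-3,-8],0],
    [[0,-4,-10],0],
    [[0,-4,-10],0]
  ],
  "squeeze": 20
}}

```text
time: 13.88
tool_pos: [523.0, -122.4, 100.4]
tcp_rot: [180.0, -0.0, 98.6]
ft_force: [0.1, 0.8, 0.1]
finger_gap: 20.9
```

Emit:
{"fn": "drive_tool", "kwargs": {
  "moves": [
    [[0,-1,-1],0],
    [[0,-2,-3],0],
    [[0,-3,-5],0],
    [[0,-3,-6],0],
    [[0,-4,-8],0],
    [[1,-4,-9],0],
    [[1,-4,-9],0],
    [[1,-4,-9],0]
  ]
}}

```text
time: 14.55
tool_pos: [523.8, -126.2, 91.5]
tcp_rot: [180.0, -0.0, 98.6]
ft_force: [-0.3, 3.4, 2.8]
finger_gap: 20.9
```

```bash
python3 look.py 6
```

```text
[1.1 3.7 1.9] 14.65
```

View pics/s6.png

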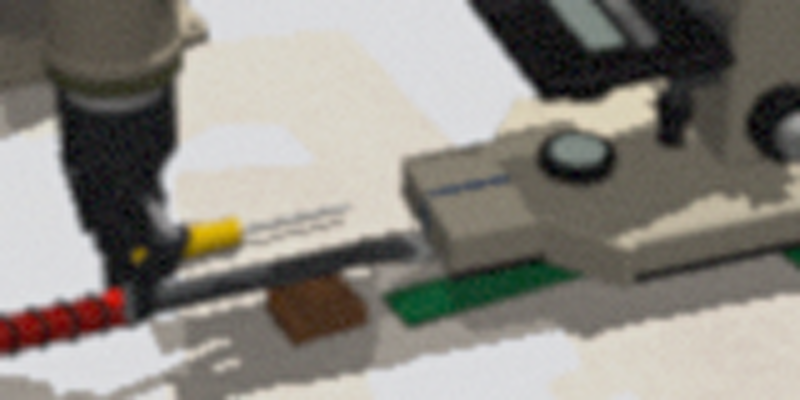

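View pics/t6.png

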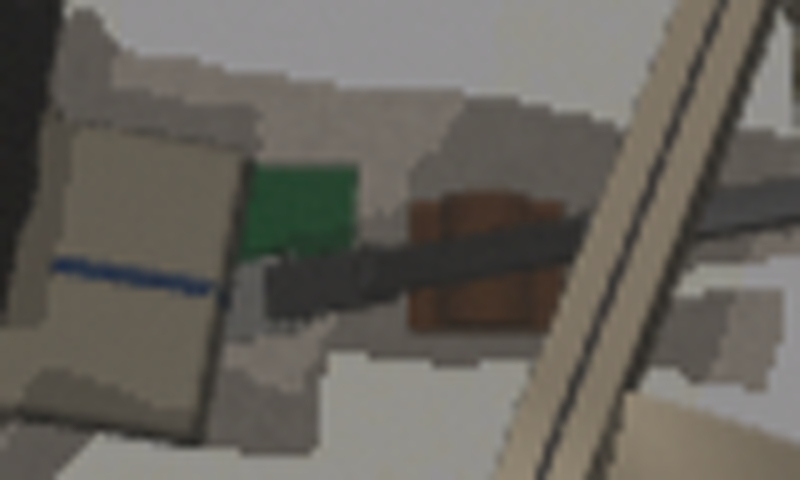

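Emit:
{"fn": "drive_tool", "kwargs": {
  "moves": [
    [[0,0,0],0],
    [[0,0,0],0],
    [[0,0,-1],0],
    [[0,0,-2],0],
    [[0,-1,-3],0],
    [[0,-1,-4],0],
    [[0,-1,-5],0],
    [[0,-1,-6],0]
  ],
  "squeeze": 50
}}

```text
time: 15.32
tool_pos: [525.1, -127.0, 86.8]
tcp_rot: [179.8, 0.0, 98.6]
ft_force: [0.4, 8.1, 12.7]
finger_gap: 21.0
```

Emit:
{"fn": "drive_tool", "kwargs": {
  "moves": [
    [[0,0,-1],0],
    [[0,0,-2],0],
    [[0,0,-3],0],
    [[0,-1,-4],0],
    [[0,-1,-5],0],
    [[0,-1,-6],0],
    [[0,-1,-6],0],
    [[0,-1,-6],0]
  ]
}}

```text
time: 15.98
tool_pos: [525.9, -128.2, 81.1]
tcp_rot: [179.7, 0.0, 98.6]
ft_force: [3.9, 8.9, 9.8]
finger_gap: 20.6
```

```bash
python3 look.py 7
```

```text
[4.6 7.5 8.7] 16.0833
```

View pics/s7.png

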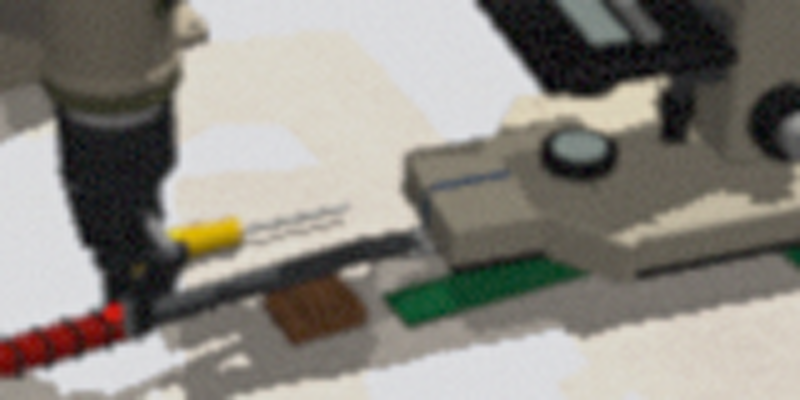

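```bash
cat > track.py <<'E'
import sys
from h import *
from scipy.optimize import least_squares
F=np.array([491.3,169.5]);YAW=1.42;PADS=np.array([523.7,170.3]);PY=1.571
Rc=F+220*np.array([np.cos(YAW),np.sin(YAW)])
hd=np.array([np.cos(YAW),np.sin(YAW),0]);lat=np.array([-np.sin(YAW),np.cos(YAW),0])
def plane(d,uv):
    # intersect with nose top plane
    n=np.array([-.027*hd[0],-.027*hd[1],1.]);p0=np.r_[F-55*hd[:2],66.5]
    K,c,M=cam(d);v=(M@np.linalg.inv(K)@np.c_[uv,np.ones(len(uv))].T).T
    t=((p0-c)@n)/(v@n);return c+v*t[:,None]
def loc(x,y,z): return np.r_[F,0]+hd*x+lat*y+np.array([0,0,z])
def move(P,p):
    piv=np.r_[Rc,6.]
    R_=R.from_rotvec([0,0,p[0]]).as_matrix()@R.from_rotvec(-lat*0+lat*p[1]).as_matrix()
    return (P-piv)@R_.T+piv+np.r_[p[2],p[3],0]
def run(n,verbose=1):
    A={c:dict(np.load(f"{c}0.npz")) for c in("top","scene")};B={c:dict(np.load(f"{c}{n}.npz")) for c in A}
    P=[];U=[];D=[]
    for c in A:
        a=A[c];ga=cv2.cvtColor(a["pixels"],cv2.COLOR_RGB2GRAY);gb=cv2.cvtColor(B[c]["pixels"],cv2.COLOR_RGB2GRAY)
        poly=proj(a,[loc(-58,-58,66),loc(-58,58,66),loc(30,58,68),loc(30,-58,68)])
        m=np.zeros(ga.shape,np.uint8);cv2.fillPoly(m,[poly.round().astype(np.int32)],255);m=cv2.dilate(m,np.ones((3,3)))
        k=cv2.goodFeaturesToTrack(ga,25,.02,3,mask=m)
        q,st,er=cv2.calcOpticalFlowPyrLK(ga,gb,k,None,winSize=(11,11),maxLevel=2)
        b,st2,_=cv2.calcOpticalFlowPyrLK(gb,ga,q,None,winSize=(11,11),maxLevel=2)
        ok=(st.ravel()>0)&(st2.ravel()>0)&(np.linalg.norm((b-k).reshape(-1,2),axis=1)<.4)
        k=k.reshape(-1,2)[ok];q=q.reshape(-1,2)[ok]
        P+=list(plane(a,k));U+=list(q);D+=[B[c]]*len(k)
        if verbose: print(c,len(k),"median shift",np.median(q-k,axis=0).round(2))
    P=np.array(P);U=np.array(U)
    top=np.array([d is B["top"] for d in D])
    def res(p):
        W=move(P,p);e=np.zeros_like(U);e[top]=proj(B["top"],W[top])-U[top];e[~top]=proj(B["scene"],W[~top])-U[~top]
        return np.r_[e.ravel(),p[2]/6,p[3]/6]
    f=least_squares(res,[0,.01,0,0],loss='soft_l1',f_scale=.3,x_scale=[.1,.05,5,5])
    p=f.x;foot=move(np.r_[F,0],p);nose=move(loc(-55,0,26.5),p)
    rr=[move(loc(220,s,6),p)for s in(65,-65)]
    def inp(w): 
        d=w[:2]-PADS;return np.array([d[0]*np.cos(PY)+d[1]*np.sin(PY),-d[0]*np.sin(PY)+d[1]*np.cos(PY),w[2]]).round(1)
    print("yaw chg %.3f tilt %.4f slip %s"%(p[0],p[1],p[2:].round(1)),"rms",np.sqrt(np.mean(f.fun[:-2]**2)).round(2))
    print("foot in pads",inp(foot),"world",foot.round(1),"nose",nose.round(1),"rears",[inp(x).tolist() for x in rr])
if __name__=="__main__": run(sys.argv[1])
E
python3 track.py 6; python3 track.py 7
```

```text
top 16 median shift [-0.08 -0.07]
scene 9 median shift [ 0.16 -0.07]
yaw chg 0.002 tilt 0.0025 slip [-0.4 -0.1] rms 0.22
foot in pads [-1.  32.3  0.5] world [491.4 169.3   0.5] nose [483.3 115.   27.2] rears [[226.2, 64.0, 6.0], [207.0, -64.6, 6.0]]
top 15 median shift [-1.43 -0.22]
scene 8 median shift [ 0.46 -1.19]
yaw chg -0.001 tilt 0.0205 slip [-0.   0.1] rms 0.52
foot in pads [-0.8 32.8  4.5] world [490.9 169.5   4.5] nose [482.7 115.7  32.1] rears [[226.6, 63.6, 6.0], [206.9, -64.9, 6.0]]
```

Emit:
{"fn": "drive_tool", "kwargs": {
  "moves": [
    [[0,0,-1],0],
    [[0,0,-2],0],
    [[0,0,-3],0],
    [[0,0,-4],0],
    [[0,0,-5],0],
    [[0,0,-6],0],
    [[0,0,-6],0],
    [[0,0,-6],0]
  ]
}}

```text
time: 16.75
tool_pos: [524.0, -128.7, 74.4]
tcp_rot: [180.0, 0.1, 98.7]
ft_force: [-3.8, 3.3, 12.0]
finger_gap: 20.9
```

```bash
python3 look.py 8; python3 track.py 8
```

```text
[-4.3  5.2 11.6] 16.85
top 13 median shift [-2.46 -0.81]
scene 6 median shift [ 0.59 -1.87]
yaw chg 0.001 tilt 0.0300 slip [-0.2  1.4] rms 0.83
foot in pads [ 0.5 32.3  6.6] world [491.4 170.8   6.6] nose [483.4 117.2  34.8] rears [[227.8, 63.7, 6.0], [208.5, -64.8, 6.0]]
```

View pics/s8.png

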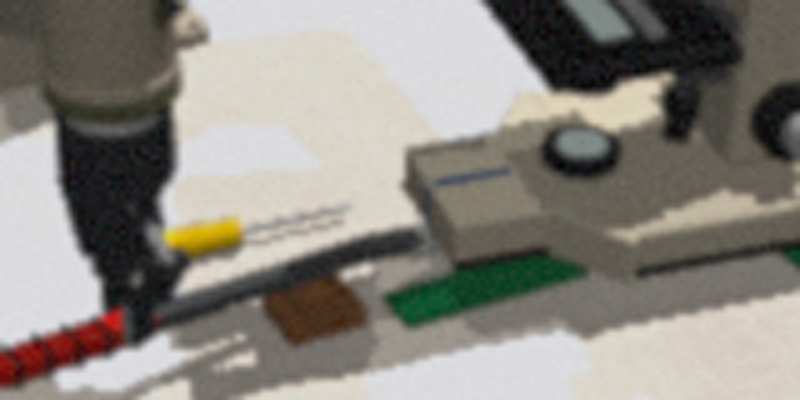

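View pics/t8.png

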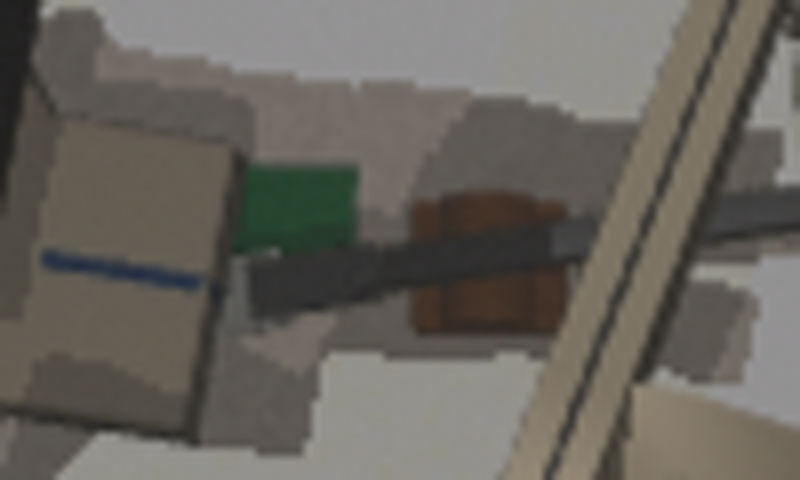

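Emit:
{"fn": "drive_tool", "kwargs": {
  "moves": [
    [[0,0,-1],0],
    [[0,0,-2],0],
    [[0,0,-3],0],
    [[-2,0,-3],-0.8],
    [[-5,0,-3],-2],
    [[-8,0,-3],-3.3],
    [[-11,-1,-3],-4.6],
    [[-14,-1,-3],-5.8]
  ]
}}

```text
time: 17.52
tool_pos: [511.9, -130.9, 72.7]
tcp_rot: [179.7, 0.2, 92.8]
ft_force: [1.2, 0.4, 11.1]
finger_gap: 20.7
```

Emit:
{"fn": "drive_tool", "kwargs": {
  "moves": [
    [[-2,0,0],-0.8],
    [[-4,0,0],-1.6],
    [[-6,0,0],-2.5],
    [[-8,0,0],-3.3],
    [[-9,0,0],-3.7],
    [[-10,0,0],-4.1],
    [[-10,0,0],-4.1],
    [[-10,0,0],-4.1]
  ]
}}

```text
time: 18.18
tool_pos: [501.1, -131.1, 72.3]
tcp_rot: [179.8, 0.2, 88.8]
ft_force: [-2.0, -0.5, 12.6]
finger_gap: 20.8
```

```bash
python3 look.py 9; python3 track.py 9
```

```text
[ 0.3 -0.4 11.6] 18.2833
top 14 median shift [-2.5  -3.52]
scene 9 median shift [ 2.22 -1.04]
yaw chg 0.004 tilt 0.0389 slip [7.4 1.3] rms 1.43
foot in pads [ 0.3 24.2  8.6] world [499.5 170.6   8.6] nose [491.6 117.3  37.2] rears [[227.5, 56.2, 6.0], [208.5, -72.4, 6.0]]
```

View pics/t9.png

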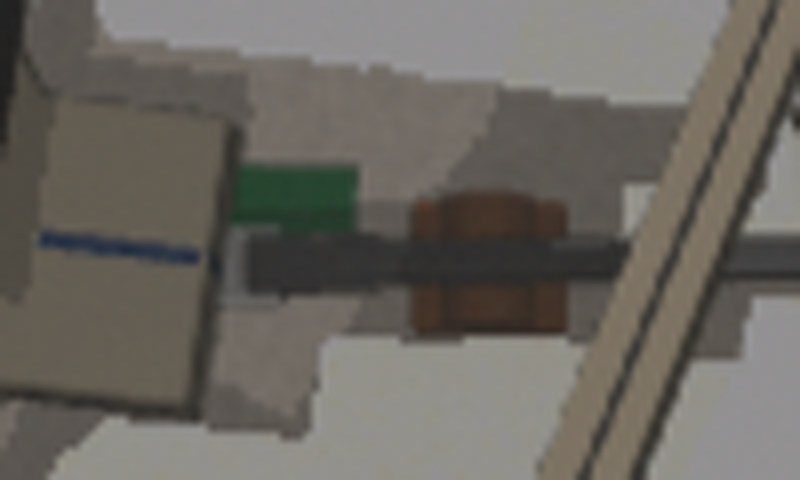

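View pics/s9.png

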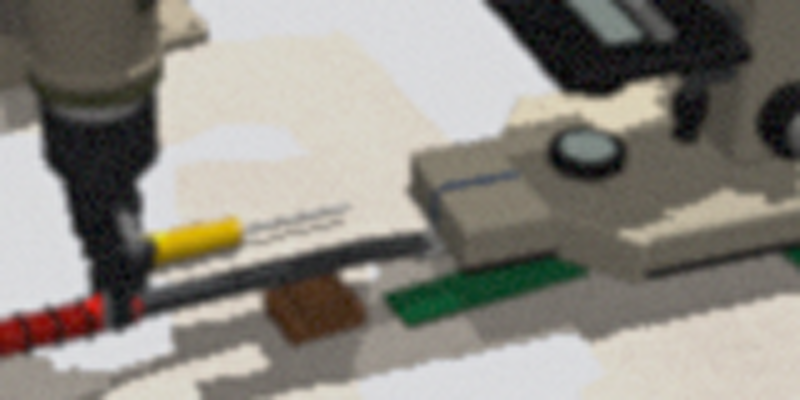

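Emit:
{"fn": "drive_tool", "kwargs": {
  "moves": [
    [[-2,0,0],-0.8],
    [[-5,0,0],-2],
    [[-8,0,0],-3.3],
    [[-11,0,0],-4.5],
    [[-14,1,0],-5.7],
    [[-16,1,0],-6.6],
    [[-18,1,0],-7.4],
    [[-18,1,0],-7.4]
  ]
}}

```text
time: 18.95
tool_pos: [481.8, -129.8, 71.6]
tcp_rot: [179.9, 0.2, 81.4]
ft_force: [-6.0, -0.6, 12.3]
finger_gap: 20.9
```

```bash
sed -i 's#p\[2\]/6,p\[3\]/6#p[2]/1.5,p[3]/1.5#; s#\[0,.01,0,0\],loss#[0.08,.03,0,0],loss#' track.py; python3 look.py 10; python3 track.py 9; python3 track.py 10
```

```text
[-6.1  0.5 13.1] 19.05
top 14 median shift [-2.5  -3.52]
scene 9 median shift [ 2.22 -1.04]
yaw chg 0.038 tilt 0.0445 slip [-0.1  0.6] rms 1.63
foot in pads [-1.3 24.2  9.8] world [499.5 169.    9.8] nose [493.5 115.6  38.7] rears [[224.7, 64.0, 6.0], [210.0, -65.2, 6.0]]
top 11 median shift [-2.52 -6.14]
scene 8 median shift [3.26 0.02]
yaw chg 0.076 tilt 0.0635 slip [-0.2  0.2] rms 2.15
foot in pads [-2.5 16.  14. ] world [507.7 167.8  14. ] nose [503.7 114.8  43.9] rears [[221.7, 64.4, 6.0], [212.0, -65.3, 6.0]]
```

View pics/t10.png

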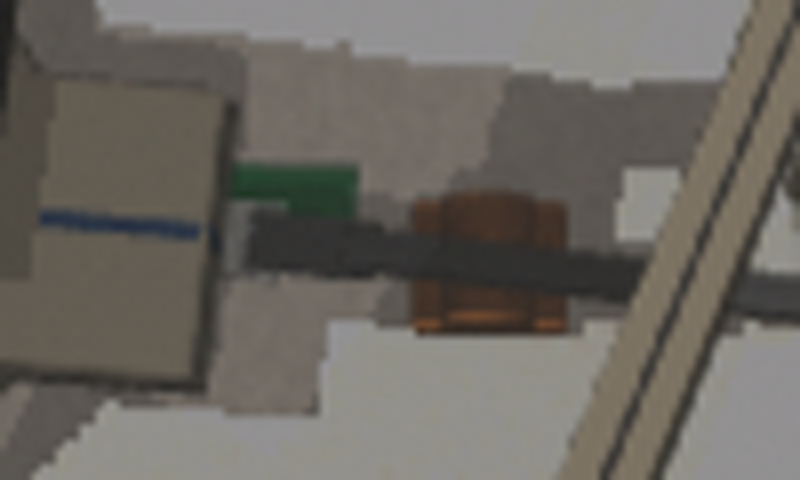

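View pics/s10.png

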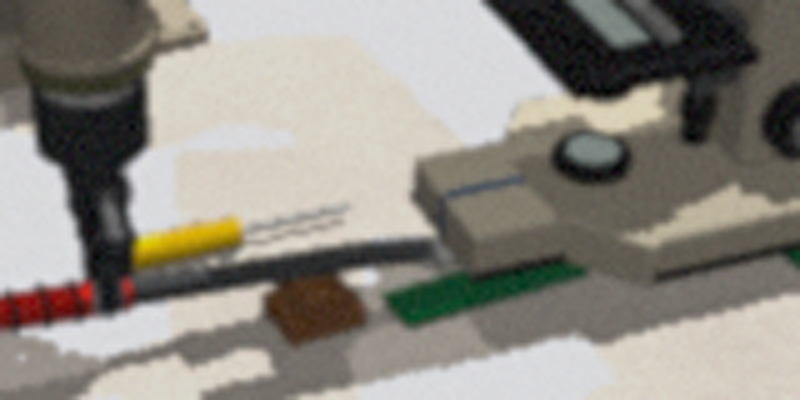

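Emit:
{"fn": "drive_tool", "kwargs": {
  "moves": [
    [[0,0,0],0],
    [[0,0,0],0],
    [[-1,0,0],-0.8],
    [[-3,0,0],-2],
    [[-5,1,0],-3.2],
    [[-7,1,0],-4.4],
    [[-9,2,0],-5.6],
    [[-11,2,0],-6.5]
  ],
  "squeeze": 115
}}

```text
time: 19.72
tool_pos: [469.2, -127.5, 70.7]
tcp_rot: [-179.8, 0.2, 75.0]
ft_force: [-10.3, 1.7, 13.0]
finger_gap: 20.4
```

```bash
python3 look.py 11; cat > stripe.py <<'E'
import sys
from track import *
def seg(d,roi):
    im=d["pixels"].astype(float);x0,y0,x1,y1=roi;k=im[y0:y1,x0:x1]
    w=np.clip(k[...,2]-(k[...,0]+k[...,1])/2-4,0,None)
    w[w<6]=0
    n,lab=cv2.connectedComponents((w>0).astype(np.uint8),connectivity=8)
    s=[w[lab==i].sum() if i else 0 for i in range(n)];i=int(np.argmax(s));m=np.where(lab==i,w,0)
    yy,xx=np.mgrid[y0:y1,x0:x1];W=m.sum();c=np.array([(m*xx).sum()/W,(m*yy).sum()/W])
    C=np.array([[(m*(xx-c[0])**2).sum(),(m*(xx-c[0])*(yy-c[1])).sum()],[0,(m*(yy-c[1])**2).sum()]])/W;C[1,0]=C[0,1]
    e,v=np.linalg.eigh(C);dv=v[:,1]*np.sign(v[0,1]);L=np.sqrt(e[1]*3)
    return c,dv,L,(m>0).sum()
def roi(c,d,z=70):
    uv=proj(d,[[x,y,z] for x in(475,545) for y in(112,165)]);a=uv.min(0)-6;b=uv.max(0)+6
    return [int(a[0]),int(a[1]),int(b[0]),int(b[1])]
def get(n):
    o={}
    for c in("top","scene"):
        d=dict(np.load(f"{c}{n}.npz"));o[c]=(d,)+seg(d,roi(c,d))
    return o
A=get(0)
def ends(o,c): 
    d,ce,dv,L,k=o[c];return np.array([ce-dv*L,ce+dv*L])
P={c:plane(A[c][0],ends(A,c)) for c in A}
def run2(n):
    B=get(n)
    U={c:ends(B,c) for c in B}
    # use centroid and perpendicular end offsets (length along stripe unreliable: weight low)
    def res(p):
        e=[]
        for c in B:
            q=proj(B[c][0],move(P[c],p));dv=B[c][2];nv=np.array([-dv[1],dv[0]]);df=q-U[c]
            e+=list(df@nv*2)+[ (df@dv).mean()*1, (df@dv)[0]*.3]
        return np.r_[e,p[2]/2,p[3]/2]
    f=least_squares(res,[.08,.04,0,0],x_scale=[.1,.05,5,5]);p=f.x
    foot=move(np.r_[F,0],p);nose=move(loc(-55,0,26.5),p)
    def inp(w):
        d=w[:2]-PADS;return np.array([d[0]*np.cos(PY)+d[1]*np.sin(PY),-d[0]*np.sin(PY)+d[1]*np.cos(PY),w[2]]).round(1)
    print(n,"px",[B[c][4] for c in B],"yaw %.3f tilt %.4f slip %s"%(p[0],p[1],p[2:].round(1)),"res",f.fun.round(1)[:8])
    print("  foot in pads",inp(foot),"nose",nose.round(1),"rears",[inp(move(loc(220,s,6),p)).tolist() for s in(65,-65)])
if __name__=="__main__":
    for n in sys.argv[1:]: run2(n)
E
python3 stripe.py 4 7 8 9 10 11
```

```text
[-12.5  -0.7  13.5] 19.8167
4 px [np.int64(33), np.int64(1)] yaw -0.001 tilt 0.0033 slip [ 0. -0.] res [ 0.1 -0.1  0.  -0.   0.   0.   0.   0. ]
  foot in pads [-0.8 32.5  0.7] nose [482.9 115.2  27.4] rears [[226.5, 63.5, 6.0], [206.9, -65.0, 6.0]]
7 px [np.int64(34), np.int64(3)] yaw -0.004 tilt 0.0081 slip [-0.1 -1.3] res [ 0.2  0.2  0.8  0.3  1.5 -1.6  2.2  0.5]
  foot in pads [-2.  33.4  1.8] nose [481.9 114.2  28.7] rears [[225.5, 63.6, 6.0], [205.4, -64.8, 6.0]]
8 px [np.int64(34), np.int64(6)] yaw -0.002 tilt 0.0319 slip [-0.5 -3.2] res [0.4 0.4 1.1 0.3 0.9 0.  4.  1.5]
  foot in pads [-4.  33.3  7. ] nose [482.2 112.8  35.3] rears [[223.4, 64.0, 6.0], [203.7, -64.4, 6.0]]
9 px [np.int64(33), np.int64(4)] yaw 0.035 tilt 0.0388 slip [0.2 1.1] res [ 0.  -0.1  0.6  0.3 -0.2 -0.1 -0.1 -0. ]
  foot in pads [-0.8 24.6  8.5] nose [492.9 115.9  37.2] rears [[225.3, 63.7, 6.0], [210.3, -65.4, 6.0]]
10 px [np.int64(32), np.int64(8)] yaw 0.070 tilt 0.0352 slip [-0.  -1.4] res [ 0.4  0.3  1.5  0.5  1.  -0.8  3.1  1.5]
  foot in pads [-4.1 17.2  7.8] nose [502.1 112.4  36.2] rears [[220.6, 64.1, 6.0], [210.0, -65.4, 6.0]]
11 px [np.int64(33), np.int64(3)] yaw 0.108 tilt 0.0334 slip [0.4 5. ] res [-0.4 -0.9 -0.2  0.2 -1.  -0.8 -3.9 -1.3]
  foot in pads [1.9 8.3 7.3] nose [513.1 118.1  35.7] rears [[224.5, 63.8, 6.0], [219.0, -66.1, 6.0]]
```

View pics/t11.png

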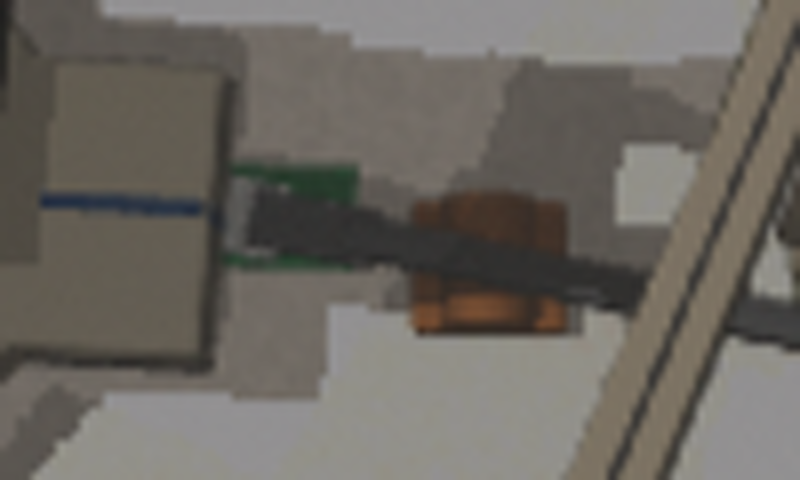

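Emit:
{"fn": "drive_tool", "kwargs": {
  "moves": [
    [[-1,0,0],-0.8],
    [[-3,0,0],-2],
    [[-5,1,0],-3.2],
    [[-7,1,0],-4.4],
    [[-9,2,0],-5.6],
    [[-11,2,0],-6.6],
    [[-12,2,0],-7],
    [[-12,2,0],-7]
  ]
}}

```text
time: 20.48
tool_pos: [455.6, -123.9, 69.5]
tcp_rot: [-179.6, 0.2, 68.1]
ft_force: [-14.4, 4.8, 13.2]
finger_gap: 20.7
```

```bash
python3 look.py 12; python3 - <<'E'
from stripe import *
d=dict(np.load("scene0.npz"));x0,y0,x1,y1=roi("scene",d);print(x0,y0,x1,y1)
k=d["pixels"].astype(int);uv=cp((463,186),195,130,5);u,v=uv.astype(int);print(k[v-2:v+3,u-1:u+2].tolist())
E
python3 stripe.py 12
```

```text
[-15.1   5.4  12.7] 20.5833
271 157 306 183
[[[129, 123, 110], [129, 124, 110], [127, 122, 108]], [[131, 123, 110], [125, 120, 104], [127, 122, 110]], [[120, 115, 106], [113, 109, 102], [95, 97, 100]], [[85, 88, 96], [80, 81, 88], [77, 82, 91]], [[96, 95, 97], [115, 111, 105], [121, 114, 105]]]
12 px [np.int64(40), np.int64(3)] yaw 0.148 tilt 0.0459 slip [0.2 0.4] res [ 0.  -0.1  0.1  0.1  1.7 -1.9 -0.3 -0.2]
  foot in pads [-2.9 -0.3 10.1] nose [523.9 113.7  39.1] rears [[217.3, 64.1, 6.0], [217.0, -65.9, 6.0]]
```

View pics/t12.png

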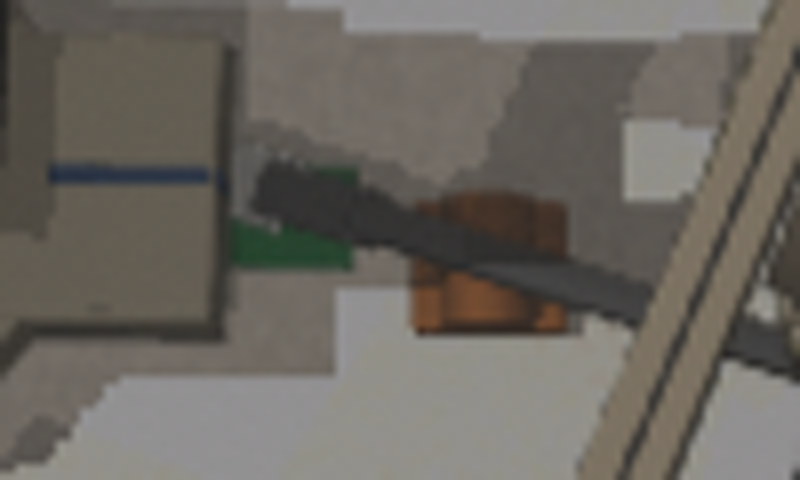

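View pics/s12.png

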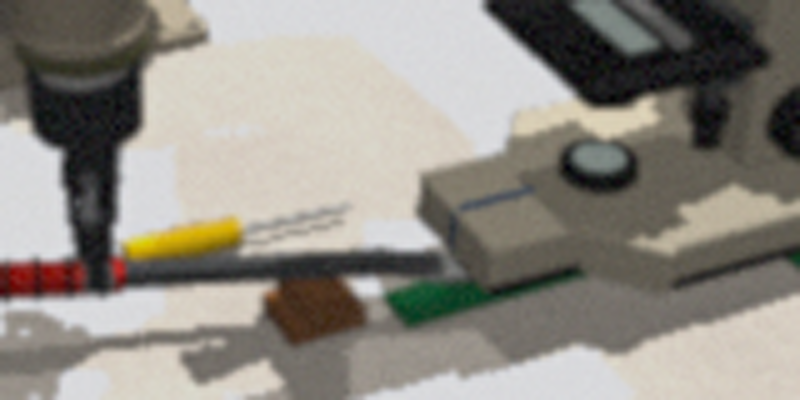

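The stripe is now parallel to the strip, with an estimated foot offset of about 1 mm past centre. I ease off the side push and lower slowly.

Emit:
{"fn": "drive_tool", "kwargs": {
  "moves": [
    [[0,0,0],0.5],
    [[1,0,0],1],
    [[1,0,1],1],
    [[1,0,2],1],
    [[1,0,2],1],
    [[1,1,3],1],
    [[1,1,4],1],
    [[1,1,4],1]
  ],
  "squeeze": 40
}}

```text
time: 21.25
tool_pos: [456.4, -123.6, 73.4]
tcp_rot: [-179.6, 0.2, 69.0]
ft_force: [-14.5, 2.4, 10.4]
finger_gap: 20.7
```

```bash
python3 look.py 13; python3 stripe.py 13;python3 - <<'E'
from stripe import *
t=dict(np.load("top13.npz"))
for x in(523.7,521.7): 
  for z in (75,): print(x,((proj(t,[[x,120,z],[x,150,z]])-[190,170]+.5)*8-.5).round(0).tolist())
E
```

```text
[-15.1   1.4   9.6] 21.35
13 px [np.int64(39), np.int64(3)] yaw 0.148 tilt 0.0363 slip [0.1 0. ] res [ 0.2 -0.1  0.3  0.1 -0.   0.1  0.4 -0. ]
  foot in pads [-3.3 -0.2  8. ] nose [523.8 113.   36.5] rears [[216.9, 64.2, 6.0], [216.6, -65.8, 6.0]]
523.7 [[206.0, 178.0], [126.0, 177.0]]
521.7 [[206.0, 184.0], [125.0, 183.0]]
```

View pics/t13.png

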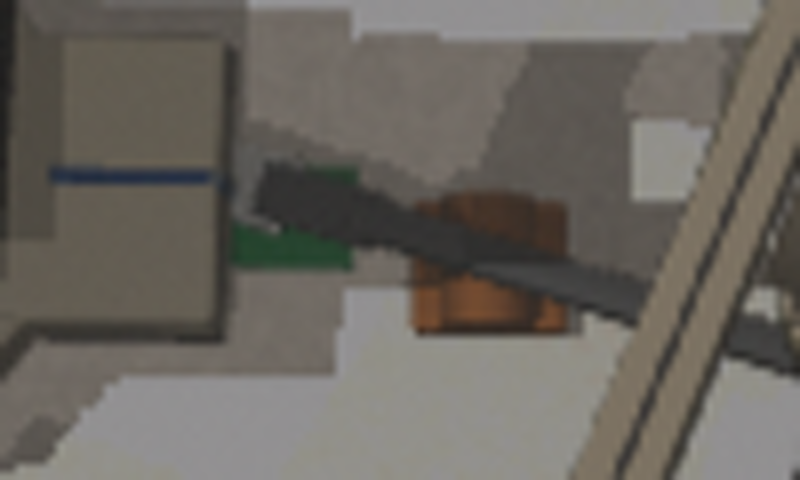

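View pics/s13.png

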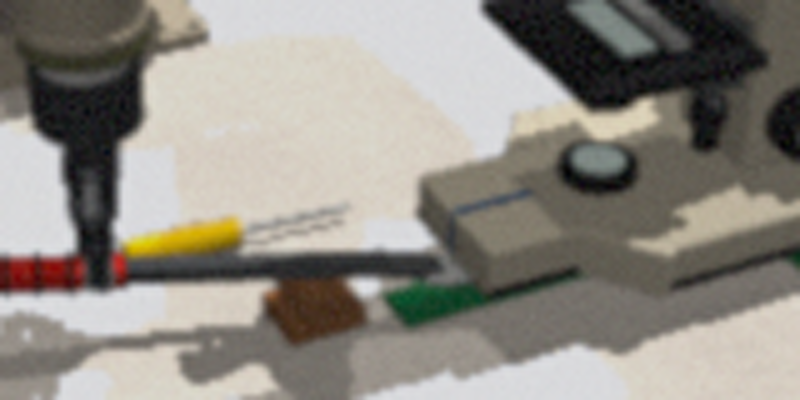

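Emit:
{"fn": "drive_tool", "kwargs": {
  "moves": [
    [[0,0,1],0],
    [[0,0,1],0],
    [[0,0,2],0],
    [[0,0,3],0],
    [[0,1,3],0],
    [[0,1,4],0],
    [[0,1,5],0],
    [[0,1,5],0]
  ]
}}

```text
time: 22.02
tool_pos: [456.0, -122.6, 77.3]
tcp_rot: [-179.6, 0.2, 69.0]
ft_force: [-10.8, 0.2, -0.5]
finger_gap: 20.5
```

Emit:
{"fn": "drive_tool", "kwargs": {
  "moves": [
    [[0,0,1],0],
    [[0,0,2],0],
    [[-1,0,3],0],
    [[-1,1,4],0],
    [[-2,1,5],0],
    [[-2,1,6],0],
    [[-3,1,7],0],
    [[-3,1,8],0]
  ]
}}

```text
time: 22.68
tool_pos: [456.8, -121.4, 87.6]
tcp_rot: [180.0, -0.0, 68.8]
ft_force: [0.7, 0.1, -7.2]
finger_gap: 20.6
```

```bash
python3 look.py 14; python3 stripe.py 14;python3 - <<'E'
from stripe import *
t=dict(np.load("top14.npz"))
for x in(523.7,521.7): 
  for z in (72,): print(x,((proj(t,[[x,120,z],[x,150,z]])-[190,170]+.5)*8-.5).round(0).tolist())
E
```

```text
[ 1.  -0.6 -7.8] 22.7833
14 px [np.int64(36), np.int64(3)] yaw 0.150 tilt 0.0148 slip [ 0.1 -1.2] res [ 0.3  0.3  1.2  0.2  1.8 -2.   2.7  0.7]
  foot in pads [-4.6 -0.6  3.3] nose [524.2 111.1  30.6] rears [[215.6, 64.2, 6.0], [215.4, -65.8, 6.0]]
523.7 [[208.0, 180.0], [127.0, 179.0]]
521.7 [[207.0, 185.0], [127.0, 184.0]]
```

View pics/t14.png

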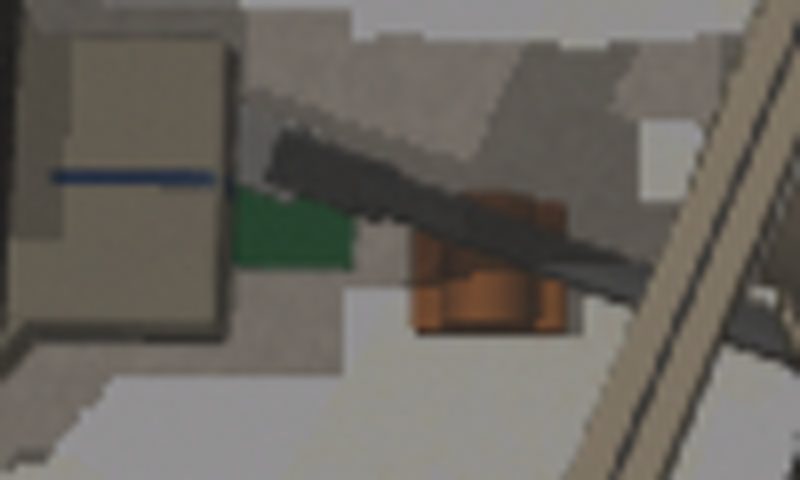

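View pics/s14.png

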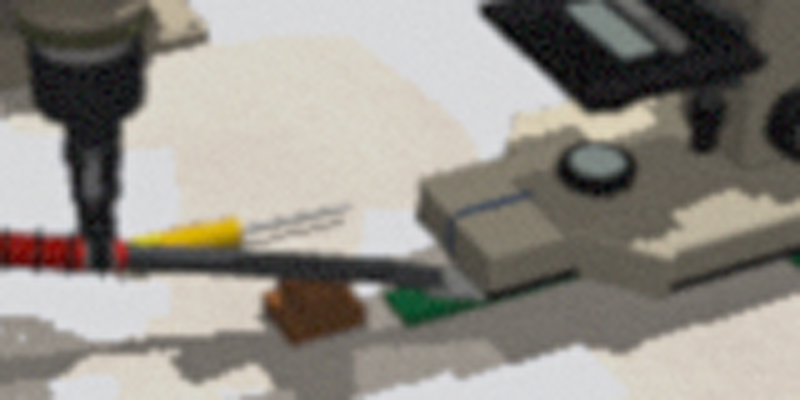

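The foot is down: load is gone (the tool carries only the bar's weight), and the stripe end at crop (208,180) matches the projected centre line (208,180). I draw the bar out along its length.

Emit:
{"fn": "drive_tool", "kwargs": {
  "moves": [
    [[0,0,0],0],
    [[0,0,0],0],
    [[-2,-6,1],0],
    [[-6,-15,2],0],
    [[-10,-26,4],0],
    [[-15,-38,6],0],
    [[-19,-49,7],0],
    [[-22,-56,8],0]
  ],
  "squeeze": 115
}}

```text
time: 23.45
tool_pos: [434.2, -179.3, 95.8]
tcp_rot: [180.0, 0.0, 68.7]
ft_force: [0.9, -0.1, -6.6]
finger_gap: 20.4
```

```bash
python3 look.py 15; python3 stripe.py 15
```

```text
[ 0.1 -0.1 -5.9] 23.55
15 px [np.int64(36), np.int64(9)] yaw 0.149 tilt 0.0278 slip [ 0.1 -0.1] res [ 0.   0.1  0.4 -0.   0.9 -0.9  0.3  0.9]
  foot in pads [-3.5 -0.3  6.1] nose [523.9 112.6  34.1] rears [[216.8, 64.2, 6.0], [216.5, -65.8, 6.0]]
```

View pics/t15.png

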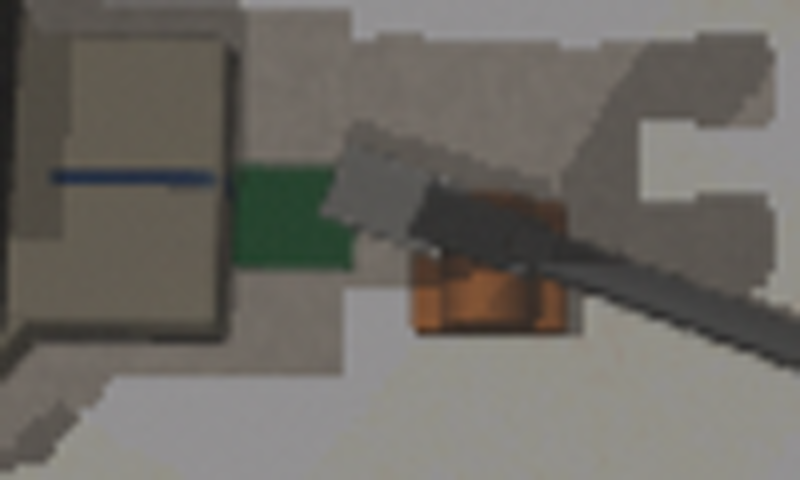

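View pics/s15.png

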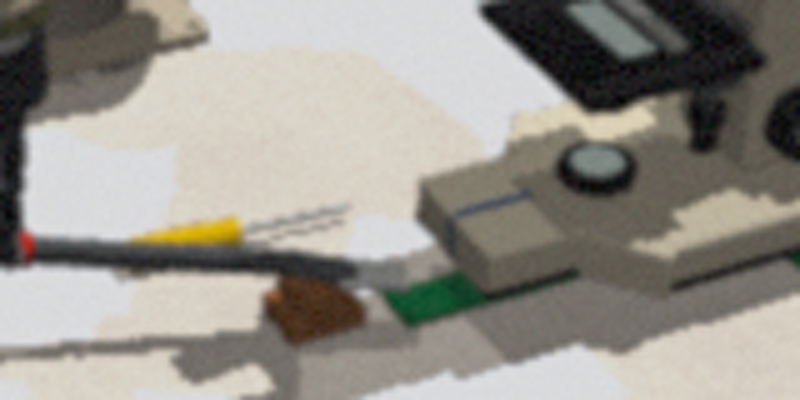

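The bar is out: toe tip at top crop (345,170), clear of the nose (235). Foot fit is (-3.5,-0.3,6.1), on the strip. Now I lift it away and carry it to open bench.

Emit:
{"fn": "drive_tool", "kwargs": {
  "moves": [
    [[0,0,8],0],
    [[0,-2,20],0],
    [[0,-12,33],0],
    [[1,-30,43],0],
    [[4,-54,48],0],
    [[9,-82,50],0],
    [[14,-110,50],0],
    [[20,-138,50],0]
  ]
}}

```text
time: 24.22
tool_pos: [455.7, -316.5, 147.1]
tcp_rot: [179.9, 0.0, 68.9]
ft_force: [0.8, 0.6, -5.8]
finger_gap: 20.7
```

Emit:
{"fn": "drive_tool", "kwargs": {
  "moves": [
    [[4,-22,0],2],
    [[8,-40,0],4],
    [[12,-53,-3],7],
    [[15,-60,-9],10],
    [[16,-63,-18],12],
    [[16,-63,-27],12],
    [[16,-63,-34],12],
    [[16,-63,-38],12]
  ]
}}

```text
time: 24.88
tool_pos: [470.5, -377.3, 106.2]
tcp_rot: [-179.9, -0.1, 80.8]
ft_force: [-0.7, 0.1, -6.4]
finger_gap: 20.7
```

```bash
python3 - <<'E'
from bench import r
from h import *
for c in("top","scene"):
    d=r.snapshot(c);np.savez(c+"16.npz",**d)
    if c=="scene": crop(d,80,120,280,270,4,"s16")
    else: crop(d,200,140,400,290,4,"t16")
print(r.sense()["tool_pos"],r.sense()["ft_force"])
E
```

```text
[ 470.23346235 -377.21033198  106.25161985] [-0.1636564   0.17864211 -6.5273699 ]
```

View pics/s16.png

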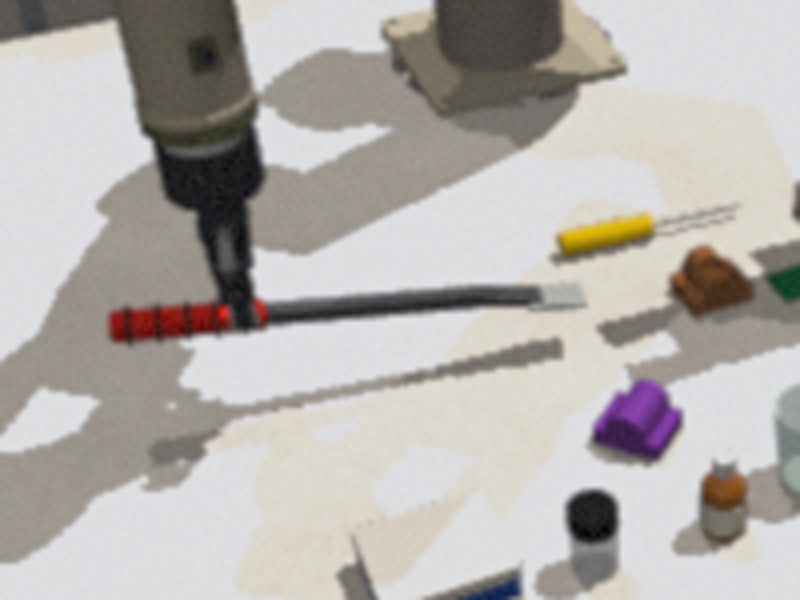

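View pics/t16.png

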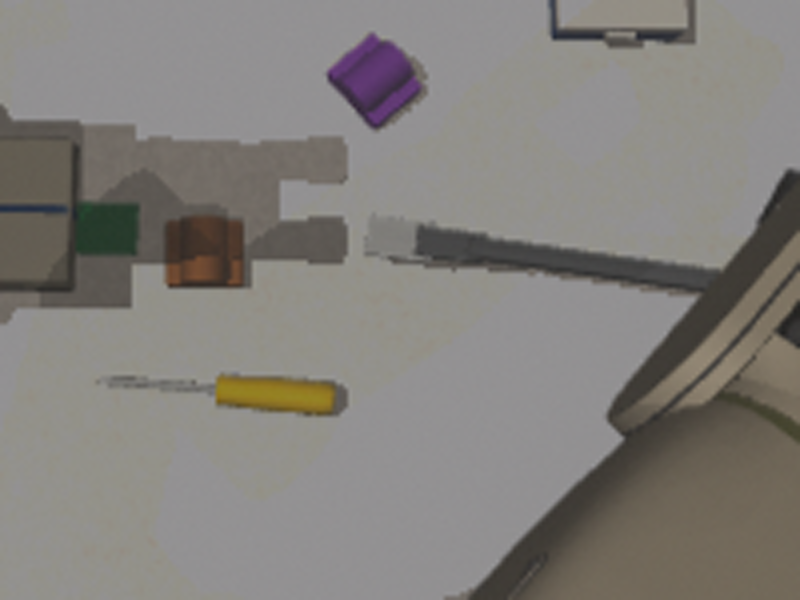

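```bash
python3 - <<'E'
from h import *
t=dict(np.load("top16.npz"));s=dict(np.load("scene16.npz"))
print(tri(t,cp((367,232),200,140,4),s,cp((582,296),80,120,4)))
E
```

```text
(array([ 514. , -107.2,   48.2]), array([ 0.25,  0.09,  0.29, -0.02]))
```

Emit:
{"fn": "drive_tool", "kwargs": {
  "moves": [
    [[0,0,-5],0],
    [[0,0,-13],0],
    [[0,0,-21],0],
    [[0,0,-28],0],
    [[0,0,-33],0],
    [[0,0,-36],0],
    [[0,0,-38],0],
    [[0,0,-39],0]
  ]
}}

```text
time: 25.65
tool_pos: [470.6, -378.2, 67.9]
tcp_rot: [-180.0, -0.0, 80.8]
ft_force: [-0.2, -0.1, -6.0]
finger_gap: 20.6
```

Emit:
{"fn": "drive_tool", "kwargs": {
  "moves": [
    [[0,0,0],0],
    [[0,0,0],0],
    [[0,0,-2],0],
    [[0,0,-4],0],
    [[0,-1,-7],0],
    [[0,-1,-10],0],
    [[0,-1,-13],0],
    [[0,-2,-16],0]
  ],
  "squeeze": 20
}}

```text
time: 26.32
tool_pos: [470.7, -380.0, 52.0]
tcp_rot: [-180.0, -0.0, 80.8]
ft_force: [0.4, 2.0, -3.7]
finger_gap: 20.7
```

Emit:
{"fn": "drive_tool", "kwargs": {
  "moves": [
    [[0,0,-4],0],
    [[0,-1,-8],0],
    [[0,-1,-12],0],
    [[0,-1,-16],0],
    [[0,-2,-19],0],
    [[0,-2,-21],0],
    [[0,-2,-22],0],
    [[0,-2,-23],0]
  ]
}}

```text
time: 26.98
tool_pos: [470.5, -382.4, 29.1]
tcp_rot: [-180.0, 0.0, 80.8]
ft_force: [-0.9, -1.9, -3.8]
finger_gap: 20.7
```

Emit:
{"fn": "drive_tool", "kwargs": {
  "moves": [
    [[0,0,-0.5],0],
    [[0,0,-1],0],
    [[0,0,-1.5],0],
    [[0,0,-2],0],
    [[0,0,-2.5],0],
    [[0,0,-3],0],
    [[0,0,-3],0],
    [[0,0,-3],0]
  ]
}}

```text
time: 27.65
tool_pos: [470.6, -382.4, 28.4]
tcp_rot: [-180.0, 0.0, 80.8]
ft_force: [-9.7, 5.9, 16.4]
finger_gap: 20.8
```

```bash
python3 - <<'E'
from bench import r
from h import *
d=r.snapshot("scene");crop(d,80,150,240,250,5,"s17")
E
```

```text
(no output)
```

View pics/s17.png

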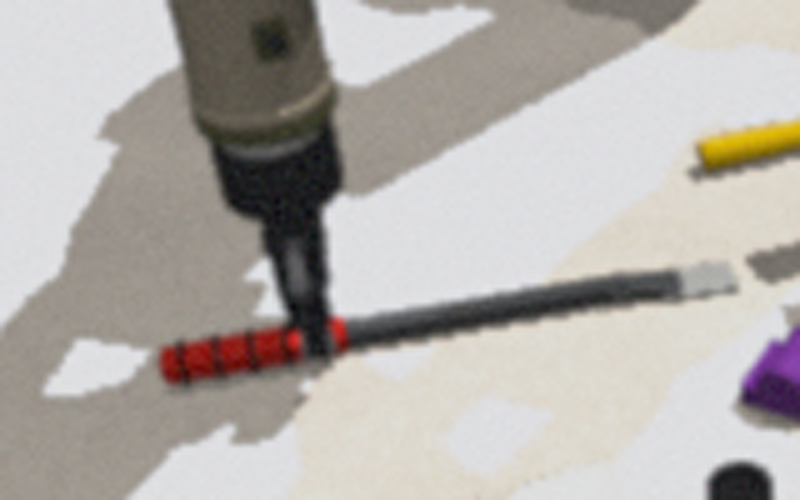

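Contact with the bench is felt (Fz +16). The handle (230,355) and toe (705,278) both look down, so I open, back off straight up and retreat.

Emit:
{"fn": "drive_tool", "kwargs": {
  "moves": [
    [[0,0,1],0],
    [[0,0,1],0],
    [[0,0,1],0],
    [[0,0,1],0],
    [[0,0,1],0],
    [[0,0,1],0],
    [[0,0,1],0],
    [[0,0,3],0]
  ],
  "fingers": 85
}}

```text
time: 28.37
tool_pos: [470.4, -382.0, 28.8]
tcp_rot: [-180.0, -0.0, 80.8]
ft_force: [-0.8, -0.1, -0.2]
finger_gap: 84.7
```

Emit:
{"fn": "drive_tool", "kwargs": {
  "moves": [
    [[0,0,10],0],
    [[0,0,30],0],
    [[0,0,60],0],
    [[0,0,90],0],
    [[-10,-10,120],0],
    [[-30,-35,145],0],
    [[-55,-65,160],0],
    [[-80,-95,165],0]
  ]
}}

```text
time: 29.03
tool_pos: [391.5, -479.4, 200.0]
tcp_rot: [179.7, 0.3, 80.9]
ft_force: [0.1, 0.1, 0.7]
finger_gap: 84.8
```

Emit:
{"fn": "drive_tool", "kwargs": {
  "moves": [
    [[-20,-20,0],0],
    [[-40,-35,0],0],
    [[-60,-50,0],0],
    [[-75,-60,0],0],
    [[-85,-66,0],0],
    [[-90,-70,0],0],
    [[-90,-70,0],0],
    [[-90,-70,0],0]
  ]
}}

```text
time: 29.7
tool_pos: [301.2, -547.0, 194.6]
tcp_rot: [180.0, -0.0, 80.8]
ft_force: [-0.1, 0.8, 0.4]
finger_gap: 84.9
```

```bash
python3 look.py 18; python3 stripe.py 18; python3 - <<'E'
from h import *
t=dict(np.load("top18.npz"));s=dict(np.load("scene18.npz"))
cv2.imwrite("pics/t18f.png",t["pixels"][:,:,::-1]);crop(s,80,120,400,290,2,"s18f")
E
```

```text
[-0.5  0.4 -0.3] 29.8
18 px [np.int64(36), np.int64(12)] yaw 0.149 tilt 0.0264 slip [ 0.1 -0.3] res [ 0.1  0.1  0.5 -0.   0.8 -0.8  0.5  1.4]
  foot in pads [-3.7 -0.3  5.8] nose [523.9 112.3  33.7] rears [[216.5, 64.2, 6.0], [216.2, -65.8, 6.0]]
```

View pics/t18f.png

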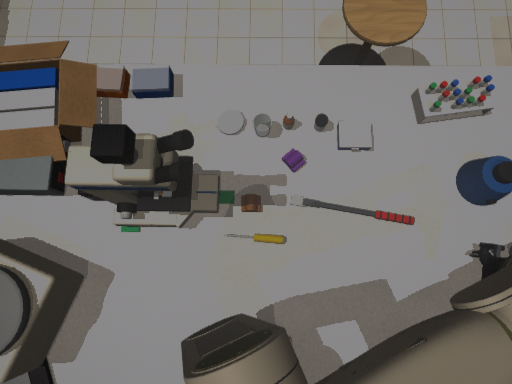

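View pics/s18f.png

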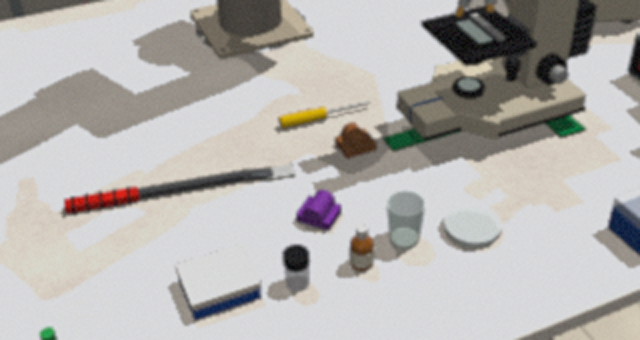

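View pics/t18.png

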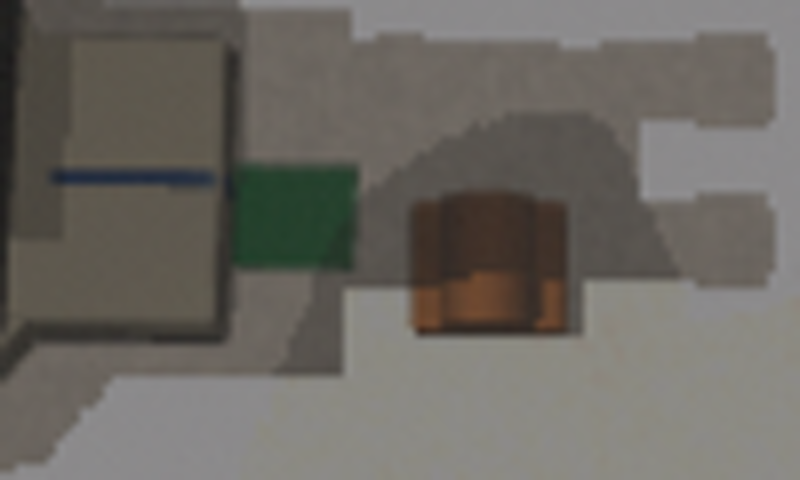

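The final pictures show the bar flat at top (300,200)–(412,218), the block standing at (251,203), and the bystanders at their first pixel positions. The front foot fits to 0.3 mm off the strip's centre line, with the rear feet at x ≈ 216 on theirs. I'm handing in.

```bash
python3 -c "
from bench import r
print(r.hand_in())"
```

```text
the job is handed in; nothing more can be done
None
```

The job is done and handed in at about 30 s of robot time. I stood the hardwood block about 95 mm in front of the nose and slid the bar's toe roughly 25 mm under it. I then levered the front foot up to roughly 8–10 mm, swung it across and lowered it onto the strip. Last, I drew the bar out and laid it flat on open bench. The gripper touched only the block and the bar.

**Last checks**
- **Front foot:** by image fit it is about 0.3 mm off the strip's centre line, 3.7 mm forward of the strip origin, and at 5.8 mm height against a 6 mm strip.
- **Rear feet:** both are on their strip, at x ≈ 216 mm and y ≈ +64 and -66 mm.
- **Bar, block and bystanders:** the bar lies flat and clear of the block and microscope. By eye the bystanders have not moved. The tool force is near zero.

**Imperfect or uncertain**
- **Wrist force:** it briefly showed 62 N when I set the block down, under the 120 N limit.
- **Height readings:** they rest mainly on the top camera, because the stripe was hard to pick out in the scene view. My first tracking method disagreed during the swing (it read 14 mm once), so I replaced it.
- **Toe slip:** the toe slid sideways under the nose once the load came off. The microscope did not move.

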